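# Raise a staggered shielding wall and tag it

### The arm

A 6-joint arm with a two-finger parallel gripper is mounted at the origin on a cart in front of the work surface, level with it; the furniture and walls round the work are solid. World frame = base frame: x ahead of the robot, y to its left, z up, the work surface at z = 0. Lengths are in mm, angles in rad, forces in N, time in s.
With the tool pointing down it reaches from about 275 to 825 mm from the base axis. Payload 5.2 kg.
Tool frame: the origin (TCP) lies between the finger pads; the fingertips stand 17 mm ahead of it and the grasp point (between the pads) lies 2 mm behind it; x points along the fingers, y is the direction in which the jaws open and shut, and the axes are right-handed (so a half turn about x gives the same grasp; the last joint's range is limited). The gripper opens to 93 mm and grips with 3 to 60 N. Pads are 15 mm wide; open, the fingers measure 128 mm over their backs; the gripper's body (75 mm by 188 mm) begins 65 mm behind the grasp point.
Start: joints at [-1.377, 0.259, 1.535, -0, 1.348, -0.203], TCP at [212.579, -507.263, 235.653] pointing down, gripper open.
Joint ranges: [-3.14, 3.14], [-0.91, 2.08], [0.19, 2.58], [-1.22, 4.36], [0.22, 2.71], [-3.12, 3.12]. Speed limits (rad/s): [2.57, 2.57, 3.14, 3.14, 3.14, 3.14].

### API

Orientations are given as a rotation vector (axis times angle).
In Python, from workcell import ctrl gives the robot as it stands.
- The arm moves only by the shell command python3 -m jog 'ROWS'. ROWS is JSON, a list of rows, each a list of 3 entries, a list of its own where there are three numbers: the opening in per cent of the stroke, from 0 (shut) to 100 (fully open), then the shift along the tool's x, y, z in m, then the turn, a rotation vector about the tool's x, y, z in rad. In form: [[hand, [x, y, z], [rx, ry, rz]], ...]. A call has 1 to 20 rows; each row is the pose to reach, as a shift and turn from the pose commanded when the call began, along the tool's axes at that moment; what a row does not reach only later rows make up. A row lasts 1/8 s, in which the tool goes at most 62.5 mm and 10.7 degrees, less where a joint would pass 70% of its speed; a pose out of reach is approached as far as the arm can. A call with a gripper value outside its range is refused whole. The fingers move at their own pace and stop on an object; the grip force is fixed at half the most. Time passes only in rows, so rows that repeat a pose let the fingers close. It gives the time, the measured TCP pose, the force and the opening at its end, in the units of the state.
- ctrl.observe(): the state, without advancing time (a new reading comes with each control period).
- ctrl.read_camera(name): name is "side" or "top"; returns the picture (400x640x3 uint8, red, green, blue); there is no depth.
- ctrl.get_calibration(name): a dict with "fx", "fy", "cx", "cy" (pixels), "R" (3x3) and "t" (3): a world point X has camera coordinates R X + t. Camera axes: x right, y down, z forward; pixel columns grow to the right and rows downward; lengths in mm; the calibration is good to about 2 mm. A picture is of the moment at which its call begins. get_calibration takes no time and is no camera call.
- ctrl.hand_in(): hands the job in, once; it reports no verdict.
Trained networks look in the newest picture that a camera, given by its name, has taken for a name from the list of things; names that differ only in an ending like _2 or _b are one class to them, and where a whole thing is asked for, a point or a joint stands for the part that bears it (a point fixed in the world has none). Each returns a list of dicts, best first, with "p" (0 to 1); they miss things now and then, are a little off and sometimes report something else, mostly with a low value. They report only what shows in the picture. A call takes as long as a camera call. They do not tell look-alikes from the thing itself.
- ctrl.boxes_of(name, camera): "box" ([left, top, width, height] in pixels, round what is visible of it).
- ctrl.trace(name, camera): "pixels" (400x640 bool, what is visible of it) and "box" ([left, top, width, height] in pixels, round what is visible of it).
The state is a dict: "clock": time; "joints": joint angles; "joint_velocities": joint speeds; "joint_efforts": joint torques, N m; "ee_pos": TCP position; "eef_rot": TCP orientation; "contact_force": force on the tool from outside, world axes, zero at the start; "torque": the same for the moment, N m; "finger_gap": opening from 0.0 (shut) to 1.0 (fully open).
Only numpy, scipy, OpenCV 4.12 (cv2) and the standard library are available. Lean on these libraries where they do the work, as an engineer would, in place of code of your own. Each camera call takes 0.05 s, during which the arm holds its last target.

### The job

Raise the small grey shielding wall on its fixed bottom course: first lay the complete second course, with two long bricks in the middle, each centred over a joint below, and a half brick at each end flush with the end of the wall; then lay every long brick that is left as the top course, each centred over a joint of the second course, all bricks in line with the wall's faces. When the wall stands, take the white tag out of its holder and leave it hanging upright by its eye on the peg of the stand. Leave the roll of tape where it lies.

Things in the scene. Friction and masses are not known exactly. Their poses are not given: they have to be found in the camera images.
- brick_1_c (a point): centre of a loose long brick: plain grey block 80 long (y) x 40 x 40 mm, about 0.2 kg, lying on the worktop at the start; the square section makes all four long faces equal. Three to five long bricks are present
- brick_2_c (a point): centre of a loose long brick: plain grey block 80 long (y) x 40 x 40 mm, about 0.2 kg, lying on the worktop at the start; the square section makes all four long faces equal. Three to five long bricks are present
- brick_3_c (a point): centre of a loose long brick: plain grey block 80 long (y) x 40 x 40 mm, about 0.2 kg, lying on the worktop at the start; the square section makes all four long faces equal. Three to five long bricks are present
- brick_4_c (a point): centre of a loose long brick: plain grey block 80 long (y) x 40 x 40 mm, about 0.2 kg, lying on the worktop at the start; the square section makes all four long faces equal. Three to five long bricks are present
- brick_5_c (a point): centre of a loose long brick: plain grey block 80 long (y) x 40 x 40 mm, about 0.2 kg, lying on the worktop at the start; the square section makes all four long faces equal. Three to five long bricks are present
- half_1_c (a point): centre of a loose half brick: plain grey block 38 long (y) x 40 x 40 mm, about 0.1 kg
- half_2_c (a point): centre of a loose half brick: plain grey block 38 long (y) x 40 x 40 mm, about 0.1 kg
- mid_a (a point): point on the fixed footing: where the centre of one of the two long bricks of the second course belongs (over a joint of the bottom course). The footing is an aluminium plate 76 x 268 x 8 mm carrying the fixed bottom course: three long bricks in line, faces 40 mm apart, 4 mm open joints, 248 mm overall, top at z = 48 mm; x across the wall (its thickness), y along the wall, z up
- mid_b (a point): point on the fixed footing: where the centre of the other long brick of the second course belongs, 84 mm along +y from mid_a (a 4 mm joint between them); x across the wall (its thickness), y along the wall, z up
- end_a (a point): point on the fixed footing: where the centre of one half brick of the second course belongs, 63 mm along -y from mid_a, its outer end flush with the end of the wall; x across the wall (its thickness), y along the wall, z up
- end_b (a point): point on the fixed footing: where the centre of the other half brick of the second course belongs, 63 mm along +y from mid_b, outer end flush with the other end of the wall; x across the wall (its thickness), y along the wall, z up
- top_a (a point): point on the fixed footing: where the centre of a long brick of the top course may lie, over the joint between end_a and mid_a; its underside then is at z = 88 mm; x across the wall (its thickness), y along the wall, z up
- top_b (a point): point on the fixed footing: where the centre of a long brick of the top course may lie, over the middle joint, between mid_a and mid_b; its underside then is at z = 88 mm; x across the wall (its thickness), y along the wall, z up
- top_c (a point): point on the fixed footing: where the centre of a long brick of the top course may lie, over the joint between mid_b and end_b; its underside then is at z = 88 mm; x across the wall (its thickness), y along the wall, z up
- tag: loose white status tag, a stiff upright plate 8 (x) x 44 (y) x 112 mm (z), about 50 g; origin at the centre of its lower edge. At the start it stands in the slot of a loose black holder block, 76 x 60 mm and 36 mm high, 0.6 kg (slot 30 mm deep, 11 x 48 mm, about 1.5 to 2 mm play each side), so that its top is 118 mm above the worktop
- tag_c (a point): centre of the tag, 56 mm above its lower edge; axes as the tag
- tag_eye (a point): centre of the tag's eye, a square opening 24 x 24 mm right through its thickness (along x), 90 mm above its lower edge and 22 mm below its top; 10 mm of material beside and above it
- peg (a point): middle of the axis of a fixed horizontal steel peg, 8 mm thick, 150 mm above the worktop, on a post 14 x 16 mm and 160 mm high with a base 80 x 80 x 10 mm. In this frame the peg runs along x: the post's face is at x = +25 mm, the free end at x = -32 mm, where the last 8 mm turn up by 7 mm; z is up. The tag goes on from the free end, moving along +x; hanging, its eye's centre is 8 mm below the peg's axis
- tape: bystander: flat roll of tape, 62 mm across, 19 mm high, lying on the worktop; origin at the centre of its underside
Things that resemble listed ones, but are neither listed nor needed, are in the scene too. Leave any green or red look-alike of the part that bears brick_5_c alone.

How it is judged (in metres and radians):
On the way, in this order (a step that is already met when the one before it is completed fails the run):
1. the second course is complete: two long bricks in the middle, a half brick at each end (((distance between brick_1_c and mid_a below 0.009 m and angle between the y axis of brick_1_c and the y axis of mid_a, either way round below 0.12 rad) or (distance between brick_2_c and mid_a below 0.009 m and angle between the y axis of brick_2_c and the y axis of mid_a, either way round below 0.12 rad) or (distance between brick_3_c and mid_a below 0.009 m and angle between the y axis of brick_3_c and the y axis of mid_a, either way round below 0.12 rad) or (distance between brick_4_c and mid_a below 0.009 m and angle between the y axis of brick_4_c and the y axis of mid_a, either way round below 0.12 rad) or (distance between brick_5_c and mid_a below 0.009 m and angle between the y axis of brick_5_c and the y axis of mid_a, either way round below 0.12 rad)) and ((distance between brick_1_c and mid_b below 0.009 m and angle between the y axis of brick_1_c and the y axis of mid_b, either way round below 0.12 rad) or (distance between brick_2_c and mid_b below 0.009 m and angle between the y axis of brick_2_c and the y axis of mid_b, either way round below 0.12 rad) or (distance between brick_3_c and mid_b below 0.009 m and angle between the y axis of brick_3_c and the y axis of mid_b, either way round below 0.12 rad) or (distance between brick_4_c and mid_b below 0.009 m and angle between the y axis of brick_4_c and the y axis of mid_b, either way round below 0.12 rad) or (distance between brick_5_c and mid_b below 0.009 m and angle between the y axis of brick_5_c and the y axis of mid_b, either way round below 0.12 rad)) and ((distance between half_1_c and end_a below 0.009 m and (angle between the x axis of half_1_c and the y axis of end_a, either way round below 0.12 rad or angle between the y axis of half_1_c and the y axis of end_a, either way round below 0.12 rad or angle between the z axis of half_1_c and the y axis of end_a, either way round below 0.12 rad)) or (distance between half_2_c and end_a below 0.009 m and (angle between the x axis of half_2_c and the y axis of end_a, either way round below 0.12 rad or angle between the y axis of half_2_c and the y axis of end_a, either way round below 0.12 rad or angle between the z axis of half_2_c and the y axis of end_a, either way round below 0.12 rad))) and ((distance between half_1_c and end_b below 0.009 m and (angle between the x axis of half_1_c and the y axis of end_b, either way round below 0.12 rad or angle between the y axis of half_1_c and the y axis of end_b, either way round below 0.12 rad or angle between the z axis of half_1_c and the y axis of end_b, either way round below 0.12 rad)) or (distance between half_2_c and end_b below 0.009 m and (angle between the x axis of half_2_c and the y axis of end_b, either way round below 0.12 rad or angle between the y axis of half_2_c and the y axis of end_b, either way round below 0.12 rad or angle between the z axis of half_2_c and the y axis of end_b, either way round below 0.12 rad)))), for 0.2 s.
2. every remaining long brick lies in the top course, each over a joint of the complete second course (all of step 1 and ((distance between brick_1_c and mid_a below 0.009 m and angle between the y axis of brick_1_c and the y axis of mid_a, either way round below 0.12 rad) or (distance between brick_1_c and mid_b below 0.009 m and angle between the y axis of brick_1_c and the y axis of mid_b, either way round below 0.12 rad) or (distance between brick_1_c and top_a below 0.009 m and angle between the y axis of brick_1_c and the y axis of top_a, either way round below 0.12 rad) or (distance between brick_1_c and top_b below 0.009 m and angle between the y axis of brick_1_c and the y axis of top_b, either way round below 0.12 rad) or (distance between brick_1_c and top_c below 0.009 m and angle between the y axis of brick_1_c and the y axis of top_c, either way round below 0.12 rad)) and ((distance between brick_2_c and mid_a below 0.009 m and angle between the y axis of brick_2_c and the y axis of mid_a, either way round below 0.12 rad) or (distance between brick_2_c and mid_b below 0.009 m and angle between the y axis of brick_2_c and the y axis of mid_b, either way round below 0.12 rad) or (distance between brick_2_c and top_a below 0.009 m and angle between the y axis of brick_2_c and the y axis of top_a, either way round below 0.12 rad) or (distance between brick_2_c and top_b below 0.009 m and angle between the y axis of brick_2_c and the y axis of top_b, either way round below 0.12 rad) or (distance between brick_2_c and top_c below 0.009 m and angle between the y axis of brick_2_c and the y axis of top_c, either way round below 0.12 rad)) and ((distance between brick_3_c and mid_a below 0.009 m and angle between the y axis of brick_3_c and the y axis of mid_a, either way round below 0.12 rad) or (distance between brick_3_c and mid_b below 0.009 m and angle between the y axis of brick_3_c and the y axis of mid_b, either way round below 0.12 rad) or (distance between brick_3_c and top_a below 0.009 m and angle between the y axis of brick_3_c and the y axis of top_a, either way round below 0.12 rad) or (distance between brick_3_c and top_b below 0.009 m and angle between the y axis of brick_3_c and the y axis of top_b, either way round below 0.12 rad) or (distance between brick_3_c and top_c below 0.009 m and angle between the y axis of brick_3_c and the y axis of top_c, either way round below 0.12 rad)) and ((distance between brick_4_c and mid_a below 0.009 m and angle between the y axis of brick_4_c and the y axis of mid_a, either way round below 0.12 rad) or (distance between brick_4_c and mid_b below 0.009 m and angle between the y axis of brick_4_c and the y axis of mid_b, either way round below 0.12 rad) or (distance between brick_4_c and top_a below 0.009 m and angle between the y axis of brick_4_c and the y axis of top_a, either way round below 0.12 rad) or (distance between brick_4_c and top_b below 0.009 m and angle between the y axis of brick_4_c and the y axis of top_b, either way round below 0.12 rad) or (distance between brick_4_c and top_c below 0.009 m and angle between the y axis of brick_4_c and the y axis of top_c, either way round below 0.12 rad)) and ((distance between brick_5_c and mid_a below 0.009 m and angle between the y axis of brick_5_c and the y axis of mid_a, either way round below 0.12 rad) or (distance between brick_5_c and mid_b below 0.009 m and angle between the y axis of brick_5_c and the y axis of mid_b, either way round below 0.12 rad) or (distance between brick_5_c and top_a below 0.009 m and angle between the y axis of brick_5_c and the y axis of top_a, either way round below 0.12 rad) or (distance between brick_5_c and top_b below 0.009 m and angle between the y axis of brick_5_c and the y axis of top_b, either way round below 0.12 rad) or (distance between brick_5_c and top_c below 0.009 m and angle between the y axis of brick_5_c and the y axis of top_c, either way round below 0.12 rad))), for 0.2 s.
3. the tag hangs on the peg by its eye (x of tag_eye in the frame of peg between -0.026 and 0.026 m and y of tag_eye in the frame of peg between -0.014 and 0.014 m and z of tag_eye in the frame of peg between -0.013 and -0.003 m and angle between tag_eye's own z axis and vertical below 0.2 rad), for 0.2 s.
At the end, for the whole second after the job is handed in: Second course full (two long bricks, two end halves); all other long bricks in top places; brick centres within 9 mm, lines within 0.12 rad. Tag released, upright within 0.2 rad, its eye on the peg: centre 3 to 13 mm below the axis, within 14 mm sideways, 26 mm of mid-peg (all of step 2 and all of step 3 and contact force between the fingers and tag below 0.1 N); the robot touches nothing.
It fails at once if the roll of tape is moved by more than 4 cm (distance of tape from where it was at the start of the episode above 0.04 m).
Of brick_1, brick_2, brick_3, brick_4, brick_5 only 3 to 5 are there at a start; the rules pass over those that are not, and their reading is None.
At some moment in a run one of tag_holder may be knocked a few centimetres aside while the robot is not near it.
It also fails if it takes over 208 s, if anything falls off the work surface, if the arm or the gripper's body presses on something with over 40 N, if the wrist force passes 120 N, or if a joint passes its speed limit or range.

## Working session

There is one attempt and no reset: what is moved stays moved. The work goes in short steps, Python scripts to look and compute and a shell command to move; the robot and the scene stay as the last step left them, time stands still between calls to the robot, and variables do not carry over. Pictures are saved under pics/ and viewed, and the job is handed in when it is done.

```bash
ls; mkdir -p pics; python3 - <<'E'
from workcell import ctrl
import cv2
print(ctrl.observe())
for n in ("top","side"):
    im=ctrl.read_camera(n); cv2.imwrite(f"pics/{n}0.png",im[:,:,::-1])
    print(n,ctrl.get_calibration(n))
E
```

```text
pics
{'clock': 0.0, 'joints': array([-1.37677813e+00,  2.59341346e-01,  1.53607975e+00, -2.29771496e-05,
        1.34799119e+00, -2.02798426e-01]), 'joint_velocities': array([-3.05112757e-04,  5.77936885e-04,  7.72501069e-05, -7.27696144e-04,
       -1.18914374e-04,  1.33521653e-03]), 'joint_efforts': array([-9.24555243e-04, -4.37316620e+01, -2.84001625e+01,  7.15703890e-02,
        4.10808530e-02, -1.29587811e-04]), 'ee_pos': array([ 212.47983425, -506.73943257,  234.81990732]), 'eef_rot': array([ 2.00425102,  0.40483   , -2.00428049]), 'contact_force': array([-0.02237864,  0.74490825,  0.47581015]), 'torque': array([-0.02919544,  0.02364113, -0.09055869]), 'finger_gap': 1.0010818041639433}
top {'fx': 433.23665608989324, 'fy': 433.23665608989324, 'cx': 318.2869832212985, 'cy': 196.75926524274502, 'R': array([[-0.00459393, -0.99996584, -0.00687056],
       [-0.98527437,  0.00570056, -0.17088567],
       [ 0.170919  ,  0.00598435, -0.98526691]]), 't': array([ -89.95624878,  543.83982269, 1392.601125  ])}
side {'fx': 374.4555945520789, 'fy': 374.4555945520789, 'cx': 319.2731182859347, 'cy': 199.1848655625311, 'R': array([[ 0.95987059, -0.28037311,  0.00627535],
       [-0.12130772, -0.4352696 , -0.89209014],
       [ 0.25284955,  0.85552984, -0.4518139 ]]), 't': array([-535.62991951,  133.81911061, 1229.27195666])}
```

View pics/top0.png

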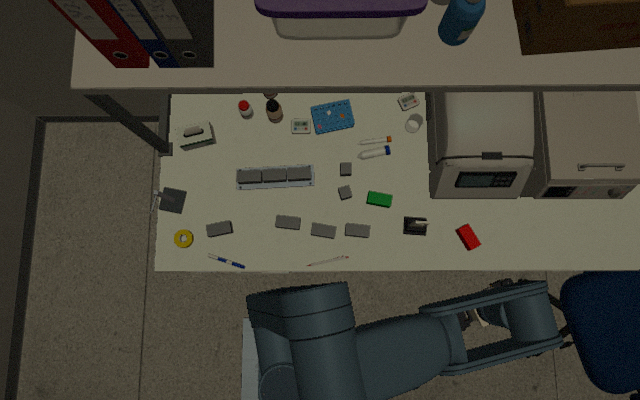

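View pics/side0.png

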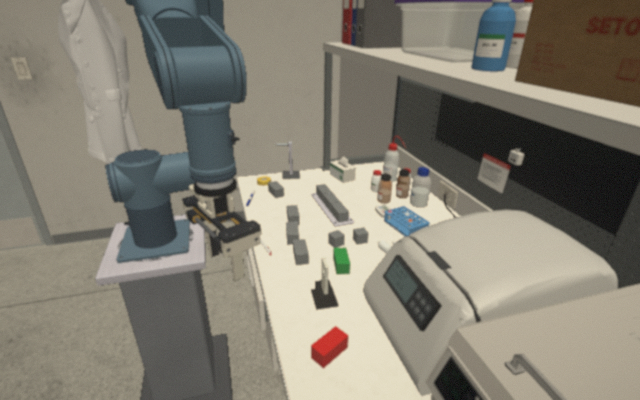

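The top view shows four long bricks at about (220,229), (288,222), (323,230) and (357,230), and half bricks at (345,169) and (345,192). The footing is at (275,176), the stand at (172,200), the tag holder at (415,226) and the tape at (183,238). The green and red blocks are decoys.

```bash
cat > h.py <<'E'
import numpy as np, cv2
from scipy.optimize import minimize
from scipy.spatial.transform import Rotation as Ro
from workcell import ctrl
C={n:ctrl.get_calibration(n) for n in("top","side")}
def proj(P,n="top"):
    c=C[n]; X=np.atleast_2d(P)@np.array(c["R"]).T+c["t"]
    return np.c_[c["fx"]*X[:,0]/X[:,2]+c["cx"],c["fy"]*X[:,1]/X[:,2]+c["cy"]]
def ray(u,v,z,n="top"):
    c=C[n]; R=np.array(c["R"]); d=R.T@np.array([(u-c["cx"])/c["fx"],(v-c["cy"])/c["fy"],1]); o=-R.T@c["t"]
    return o+d*(z-o[2])/d[2]
def box(x,y,yaw,z,L):  # z = bottom ; L=(lx,ly,lz)
    s=np.array([[a,b,c] for a in(-.5,.5) for b in(-.5,.5) for c in(0,1)])*L
    return s@Ro.from_euler('z',yaw).as_matrix().T+[x,y,z]
S=8
def fit(mask,z,L,n="top",yaw0=None):
    v,u=np.nonzero(mask); p=ray(u.mean(),v.mean(),z+L[2]*.6,n)
    u0,v0=u.min()-8,v.min()-8; m=mask[v0:v.max()+9,u0:u.max()+9].astype(np.float32)
    def cost(q):
        h=cv2.convexHull(((proj(box(q[0],q[1],q[2],z,L),n)-[u0,v0]+.5)*S*16).astype(np.int32))
        im=np.zeros((m.shape[0]*S,m.shape[1]*S),np.uint8); cv2.fillPoly(im,[h],1,shift=4)
        r=cv2.resize(im.astype(np.float32),m.shape[::-1],interpolation=cv2.INTER_AREA)
        return ((r-m)**2).sum()/m.sum()
    best=None
    for y in ([yaw0] if yaw0 is not None else np.arange(0,np.pi,np.pi/8)):
        o=minimize(cost,[p[0],p[1],y],method="Nelder-Mead",options=dict(initial_simplex=np.array([[p[0],p[1],y],[p[0]+6,p[1],y],[p[0],p[1]+6,y],[p[0],p[1],y+.25]]),xatol=.05,fatol=1e-4))
        if best is None or o.fun<best.fun: best=o
    return best.x,best.fun
E
python3 - <<'E'
from h import *
for n in("top","side"): ctrl.read_camera(n)
np.set_printoptions(precision=1,suppress=True)
for cam in("top","side"):
  for name,z,L in(("brick_1_c",0,(40,80,40)),("half_1_c",0,(40,38,40)),("mid_a",0,(76,268,8)),("tag",6,(8,44,112)),("peg",0,(80,80,10)),("tape",0,(62,62,19))):
    try:T=ctrl.trace(name,cam)
    except Exception as e: print(name,e);continue
    for t in T:
        if t["p"]<.2: continue
        m=t["pixels"]; 
        x,f=fit(m,z,L,cam)
        print(cam,name,round(t["p"],2),t["box"],m.sum(),x[:2],"yaw %.3f err %.2f"%(x[2],f))
print(ctrl.observe()["clock"])
E
```

```text
top brick_1_c 0.59 [307.7, 222.5, 26.2, 19.7] 328 [ 434.7 -107.8] yaw 2.998 err 0.04
top brick_1_c 0.42 [274.2, 217.0, 26.1, 11.2] 318 [463.   10.6] yaw 3.007 err 0.03
top half_1_c 0.58 [336.9, 185.7, 16.9, 12.8] 161 [ 563.7 -182.2] yaw 0.288 err 0.04
top mid_a 0.96 [233.1, 164.5, 84.7, 25.1] 1794 [621.5  57.3] yaw 0.053 err 0.03
top mid_a 0.51 [411.7, 221.8, 16.3, 8.3] 76 [ 542.1 -505.3] yaw 2.563 err 1.00
top tag 0.68 [233.6, 161.4, 78.7, 28.2] 1668 [621.1  77.7] yaw 0.327 err 0.90
top tag 0.62 [410.8, 220.8, 19.7, 6.1] 98 [ 451.4 -419.9] yaw -0.102 err 0.13
top tag 0.3 [204.0, 220.6, 27.5, 19.4] 343 [434.8 242. ] yaw 0.799 err 0.52
top peg 0.82 [149.8, 189.8, 36.5, 22.3] 646 [545.4 409.1] yaw -0.187 err 0.18
top peg 0.65 [341.7, 223.3, 27.4, 13.2] 328 [ 437.5 -221.9] yaw 0.715 err 0.72
top tape 0.8 [172.2, 228.5, 22.1, 19.6] 293 [413.3 362.7] yaw 1.220 err 0.26
top tape 0.75 [309.1, 221.8, 24.6, 19.9] 323 [ 434.8 -111.3] yaw 0.806 err 0.40
side brick_1_c 0.68 [286.1, 221.3, 15.5, 24.7] 231 [434.2 -99.1] yaw -0.177 err 0.22
side brick_1_c 0.66 [309.9, 181.0, 45.8, 47.5] 933 [616.7   4.3] yaw 3.646 err 0.63
side half_1_c 0.51 [327.9, 228.2, 17.0, 17.9] 224 [ 560.4 -184. ] yaw 0.790 err 0.12
side half_1_c 0.48 [258.0, 174.9, 12.4, 9.8] 87 [407.3 345.8] yaw 1.158 err 0.52
side mid_a 0.71 [310.1, 181.1, 45.8, 48.3] 869 [624.8  59.8] yaw 0.017 err 0.14
side tag 0.57 [322.2, 255.8, 6.1, 36.6] 206 [ 454.3 -402.3] yaw -0.130 err 0.24
side peg 0.66 [286.1, 143.6, 12.5, 37.0] 229 [542.2 407.1] yaw 2.924 err 0.50
side peg 0.32 [293.8, 240.3, 17.8, 27.0] 353 [ 434.9 -205.1] yaw 0.639 err 0.65
side tape 0.59 [260.8, 176.1, 10.2, 9.1] 105 [408.1 358.1] yaw 1.431 err 0.27
0.8
```

```bash
python3 - <<'E'
from h import *
im=cv2.imread("pics/top0.png")
cv2.imwrite("pics/c1.png",cv2.resize(im[150:250,150:310],None,fx=5,fy=5,interpolation=cv2.INTER_CUBIC))
cv2.imwrite("pics/c2.png",cv2.resize(im[150:250,300:460],None,fx=5,fy=5,interpolation=cv2.INTER_CUBIC))
s=cv2.imread("pics/side0.png")
cv2.imwrite("pics/c3.png",cv2.resize(s[130:310,240:400],None,fx=3.3,fy=3.3,interpolation=cv2.INTER_CUBIC))
g=cv2.cvtColor(im,cv2.COLOR_BGR2GRAY)
print(g[222:240,340:376:2]); 
E
```

```text
[[122 118 123 120 100 121 118 118 120 122 119 115 116 121 117 121 122 121]
 [118 117 121  83  73  93  87  91 100 118 121 122 126 121 118 119 118 120]
 [114 120 116  57  70  71  67  76  76  84  86  80 107 102 122 119 116 119]
 [115 118 112  62  69  67  66  70  69  72  72  67  80  76  91  93 122 117]
 [115 120 115  69  68  65  71  70  68  65  65  71  71  68  75 100 118 117]
 [118 121 114  72  66  71  72  73  73  68  65  68  72  71  67  97 119 121]
 [115 117 112  74  72  73  69  69  69  70  69  68  70  71  68  93 118 121]
 [115 121 113  72  73  72  68  73  69  72  71  72  73  71  71 116 119 117]
 [114 121 111  74  71  65  66  71  70  69  73  73  72  68  74 122 119 120]
 [117 121 111  72  67  72  68  71  71  68  70  76  71  75  70 120 116 118]
 [118 119  93  70  75  70  71  73  70  70  71  69  67  74  71 123 117 120]
 [114 118  86  74  71  71  72  70  73  72  67  73  71  70  69 123 116 118]
 [118 118  88  55  74  67  72  72  73  72  70  78  69  72  74 122 118 121]
 [119 119 107  39  31  35  38  44  61  78  72  74  75  73  72 121 119 121]
 [122 117 117 106 110  83  79  37  37  32  37  45  51  71  84 120 116 116]
 [120 119 118 120 122 114 116 111 108 105  87  58  36  28  78 120 117 119]
 [115 120 118 123 119 121 122 120 120 120 116 112 110 107 115 119 119 119]
 [119 118 119 118 116 119 120 118 119 118 117 117 121 121 120 120 118 112]]
```

View pics/c1.png

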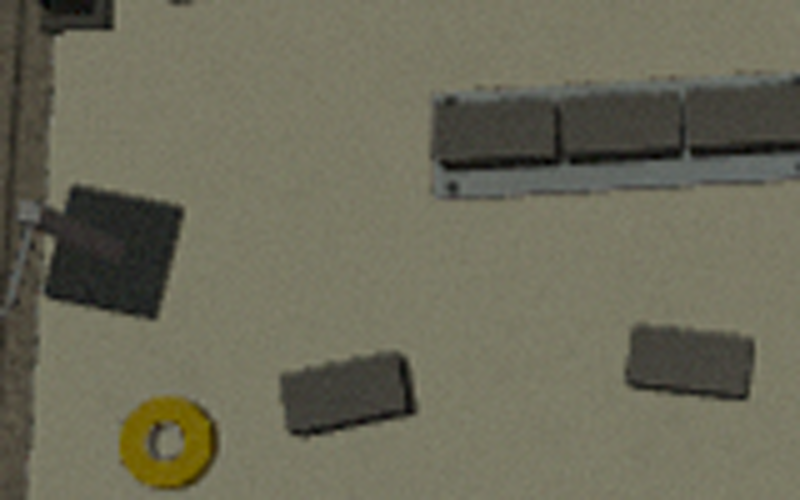

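View pics/c2.png

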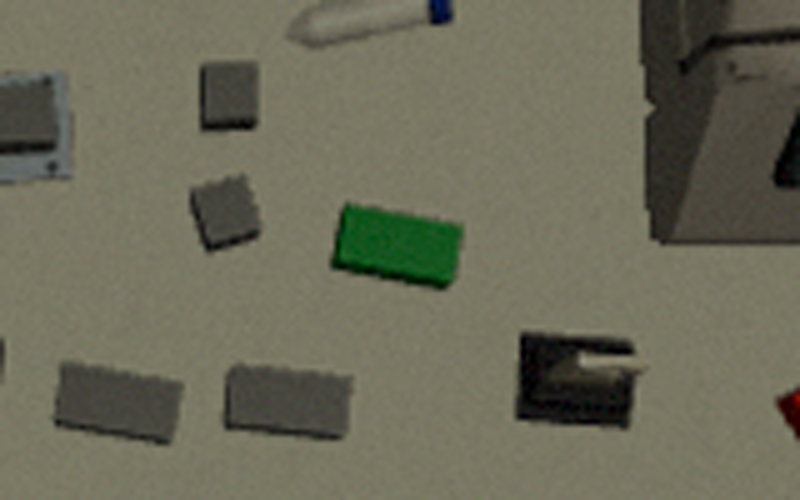

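View pics/c3.png

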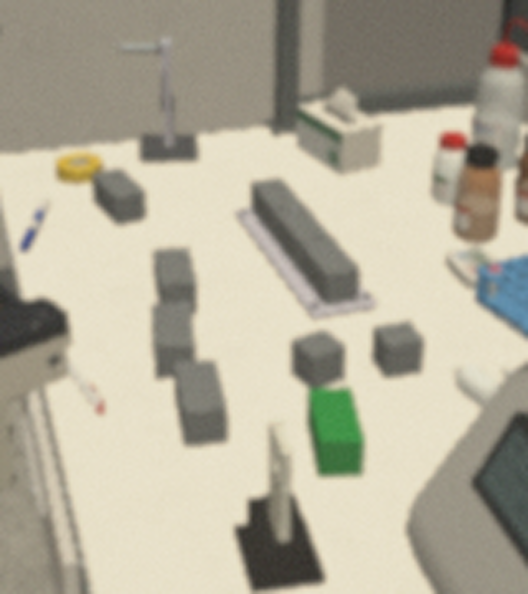

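```bash
cat >> h.py <<'E'
def fitsoft(al,q0,z,L,n="top",fixyaw=False,pad=10):
    """al: alpha image; local fit from q0"""
    pp=proj(box(q0[0],q0[1],q0[2],z,L),n); u0,v0=np.floor(pp.min(0)-pad).astype(int); u1,v1=np.ceil(pp.max(0)+pad).astype(int)
    m=al[v0:v1,u0:u1].astype(np.float32)
    def cost(q):
        h=cv2.convexHull(((proj(box(q[0],q[1],q[2],z,L),n)-[u0,v0]+.5)*S*16).astype(np.int32))
        im=np.zeros((m.shape[0]*S,m.shape[1]*S),np.uint8); cv2.fillPoly(im,[h],1,shift=4)
        r=cv2.resize(im.astype(np.float32),m.shape[::-1],interpolation=cv2.INTER_AREA)
        return ((r-m)**2).sum()
    o=None
    for d in(0,.15,-.15):
        q=np.array(q0,float)+[0,0,d]
        k=minimize(cost,q,method="Nelder-Mead",options=dict(initial_simplex=np.array([q,q+[5,0,0],q+[0,5,0],q+[0,0,.2]]),xatol=.02,fatol=1e-4))
        if o is None or k.fun<o.fun:o=k
    return o.x,o.fun/(proj(box(*q0,z,L),n).ptp(0).prod() if hasattr(np.ndarray,'ptp') else 1)
def alpha(im):
    g=im.astype(float).mean(2); return g
E
python3 - <<'E'
from h import *
np.set_printoptions(precision=1,suppress=True)
im=cv2.imread("pics/top0.png")[:,:,::-1]; g=cv2.cvtColor(im,cv2.COLOR_RGB2GRAY).astype(float)
al=np.clip((119-g)/(119-72),0,1)
m=(g<95).astype(np.uint8)
n,lab,st,ce=cv2.connectedComponentsWithStats(m)
for nm,(u,v),L in(("B1",(220,229),(40,80,40)),("B2",(288,222),(40,80,40)),("B3",(323,230),(40,80,40)),("B4",(357,230),(40,80,40)),("H1",(345,169),(40,38,40)),("H2",(345,192),(40,38,40))):
    k=lab==lab[v,u]; x,f=fit(k,0,L); y,f2=fitsoft(al,x,0,L)
    print(nm,k.sum(),x[:2],"%.3f %.3f"%(x[2],f),y[:2],"%.3f %.2f"%(y[2],f2))
print("plate levels",g[170:190:2,240:300:6])
hsv=cv2.cvtColor(im,cv2.COLOR_RGB2HSV)
print(im[187,245:300:10],im[175,245:300:10])
print("shelf edge",[ray(320,88,z) for z in(300,400,500)])
E
```

```text
Traceback (most recent call last):
  File "h.py", line 43, in fitsoft
    return o.x,o.fun/(proj(box(*q0,z,L),n).ptp(0).prod() if hasattr(np.ndarray,'ptp') else 1)
                      ^^^^^^^^^^^^^^^^^^^^^^^^
AttributeError: `ptp` was removed from the ndarray class in NumPy 2.0. Use np.ptp(arr, ...) instead.
```

```bash
sed -i 's/return o.x,o.fun\/.*/return o.x,o.fun/' h.py
python3 - <<'E'
from h import *
np.set_printoptions(precision=1,suppress=True)
im=cv2.imread("pics/top0.png")[:,:,::-1]; g=cv2.cvtColor(im,cv2.COLOR_RGB2GRAY).astype(float)
al=np.clip((119-g)/(119-72),0,1)
m=(g<95).astype(np.uint8)
n,lab,st,ce=cv2.connectedComponentsWithStats(m)
for nm,(u,v),L in(("B1",(220,229),(40,80,40)),("B2",(288,222),(40,80,40)),("B3",(323,230),(40,80,40)),("B4",(357,230),(40,80,40)),("H1",(345,169),(40,38,40)),("H2",(345,192),(40,38,40))):
    k=lab==lab[v,u]; x,f=fit(k,0,L); y,f2=fitsoft(al,x,0,L)
    print(nm,k.sum(),x[:2],"%.3f %.3f"%(x[2],f),y[:2],"%.3f %.2f"%(y[2],f2))
print("plate levels",g[164:192,246:248].T)
print(im[187,245:300:10],im[175,245:300:10])
print("shelf edge",[ray(320,88,z) for z in(300,400,500)])
# footing bricks
k=np.zeros_like(m); k[160:192,228:322]=m[160:192,228:322]
k=cv2.morphologyEx(k,cv2.MORPH_CLOSE,np.ones((3,3))); n2,l2,s2,_=cv2.connectedComponentsWithStats(k)
i=1+np.argmax(s2[1:,4]); k=l2==i; print(k.sum())
x,f=fit(k,8,(40,248,40),yaw0=.04); print("wall",x,f)
E
```

```text
B1 366 [442.8 239. ] 0.193 0.024 [442.2 239.2] 0.197 4.44
B2 334 [462.5  10.5] -0.118 0.019 [462.2  10.4] -0.116 5.20
B3 330 [ 434.2 -107.7] 2.967 0.023 [ 434.2 -107.7] 2.967 37.03
B4 337 [ 434.5 -220.1] -0.117 0.022 [ 434.3 -220.3] -0.117 35.98
H1 170 [ 644.4 -185.5] 0.042 0.024 [ 643.8 -184.8] 0.004 18.69
H2 169 [ 562.7 -181.5] 0.287 0.037 [ 562.4 -181.3] 0.280 30.00
plate levels [[119. 118. 121.  96. 104. 104.  82.  64.  61.  65.  62.  64.  62.  66.
   67.  62.  65.  50.  27.  22.  93. 104. 102. 102. 101.  89. 111. 119.]
 [118. 119. 124. 109. 106. 105.  76.  62.  63.  60.  64.  60.  63.  62.
   64.  63.  64.  45.  25.  19.  93. 103. 100. 100. 103.  82. 111. 117.]]
[[ 99 103  99]
 [101 106 100]
 [101 108 104]
 [ 76  74  72]
 [ 79  82  72]
 [114 110  93]] [[65 65 60]
 [66 68 58]
 [63 64 57]
 [64 64 57]
 [62 58 52]
 [66 62 56]]
shelf edge [array([ 814.2, -100.6,  300. ]), array([ 769.8, -100.7,  400. ]), array([ 725.4, -100.8,  500. ])]
1257
wall [621.7  57.5   0.1] 0.13342878222465515
```

```bash
cat >> h.py <<'E'
def wallboxes(q,rows):
    """rows: list of (y offset, z bottom, L)"""
    c,s=np.cos(q[2]),np.sin(q[2])
    return [box(q[0]-s*o,q[1]+c*o,q[2],z,L) for o,z,L in rows]
def fitwall(m,rows,q0,win,n="top"):
    u0,v0,u1,v1=win; mm=m[v0:v1,u0:u1].astype(np.float32)
    def cost(q):
        im=np.zeros((mm.shape[0]*S,mm.shape[1]*S),np.uint8)
        for b in wallboxes(q,rows):
            cv2.fillPoly(im,[cv2.convexHull(((proj(b,n)-[u0,v0]+.5)*S*16).astype(np.int32))],1,shift=4)
        r=cv2.resize(im.astype(np.float32),mm.shape[::-1],interpolation=cv2.INTER_AREA)
        return ((r-mm)**2).sum()
    q=np.array(q0,float)
    k=minimize(cost,q,method="Nelder-Mead",options=dict(initial_simplex=np.array([q,q+[5,0,0],q+[0,5,0],q+[0,0,.04]]),xatol=.01,fatol=1e-4))
    return k.x,k.fun/mm.sum()
E
python3 - <<'E'
from h import *
np.set_printoptions(precision=3,suppress=True)
for cam,win,q0 in(("top",(228,158,322,194),None),("side",(305,176,362,232),None)):
    im=cv2.imread(f"pics/{cam}0.png")[:,:,::-1]; g=cv2.cvtColor(im,cv2.COLOR_RGB2GRAY).astype(float)
    B=(40,80,40)
    print(cam,"bricks",fitwall(g<(84 if cam=="top" else 130),[(-84,8,B),(0,8,B),(84,8,B)],[621.5,57.4,.053],win))
    if cam=="top":
        a=(g<112)|((im[:,:,2].astype(int)-im[:,:,0])>-12)
        print(cam,"plate",fitwall(a,[(0,0,(76,268,8)),(0,8,(40,248,40))],[621.5,57.4,.053],win))
# bricks with side camera
g=cv2.cvtColor(cv2.imread("pics/side0.png"),cv2.COLOR_BGR2GRAY).astype(float)
print(g[240,280:320])
for nm,q,L in(("B1",(442.2,239.2,.197),(40,80,40)),("B4",(434.3,-220.3,-.117),(40,80,40)),("H1",(643.8,-184.8,.004),(40,38,40)),("H2",(562.4,-181.3,.28),(40,38,40))):
    p=proj(box(*q,0,L),"side"); u0,v0=(p.min(0)-6).astype(int); u1,v1=(p.max(0)+6).astype(int)
    print(nm,fitwall(g<140,[(0,0,L)],q,(u0,v0,u1,v1),"side"))
E
```

```text
top bricks (array([622.217,  57.191,   0.049]), np.float64(0.08398955112632508))
top plate (array([622.267,  56.787,   0.054]), np.float64(0.03549826316791251))
side bricks (array([635.389,  57.4  ,   0.16 ]), np.float64(1.0))
[222. 223. 223. 224. 222. 220. 197. 143. 101.  96.  99.  98. 105. 115.
 123. 120. 126. 124. 124. 134. 139. 140. 138. 138. 152. 185. 214. 223.
 225. 223. 223. 222. 223. 224. 225. 224. 224. 224. 225. 225.]
B1 (array([440.041, 246.858,   0.126]), np.float64(0.31002566315406976))
B4 (array([ 430.338, -213.314,   -0.118]), np.float64(0.3344575427827381))
H1 (array([ 641.926, -185.126,   -0.222]), np.float64(0.21500433447526737))
H2 (array([ 560.189, -188.559,    0.317]), np.float64(0.4080573694029851))
```

```bash
cat > plan.py <<'E'
import sys; from h import *
def Rt(yaw):
    x=np.array([0,0,-1.]); y=np.array([np.cos(yaw),np.sin(yaw),0]); return np.c_[x,y,np.cross(x,y)]
def plan(wps,o=None):
    o=o or ctrl.observe(); R0=Ro.from_rotvec(o["eef_rot"]).as_matrix(); p=o["ee_pos"]
    for w in wps:
        x,y,z,yaw=w
        Rs=[Rt(yaw),Rt(yaw+np.pi)]
        r=min((Ro.from_matrix(R0.T@R).as_rotvec() for R in Rs),key=np.linalg.norm)
        s=R0.T@(np.array([x,y,z])-p)/1000
        n=max(np.linalg.norm(s)/.0625,np.degrees(np.linalg.norm(r))/10.7)
        print(w,"->",np.round(s,4).tolist(),np.round(r,3).tolist(),"rows>=%.1f"%n)
if __name__=="__main__":
    o=ctrl.observe(); print("t %.2f"%o["clock"],np.round(o["ee_pos"],1),"R y",np.round(Ro.from_rotvec(o["eef_rot"]).as_matrix()[:,1],3),"gap %.3f"%o["finger_gap"],"F",np.round(o["contact_force"],1),"J",np.round(o["joints"],2))
    plan([tuple(map(float,a.split(","))) for a in sys.argv[1:]],o)
E
python3 plan.py 462,10,120,-.117 462,10,22,-.117
```

```text
t 0.80 [ 212.6 -507.3  235.7] R y [ 0.386 -0.922  0.   ] gap 1.001 F [ 0.2  0.2 -0.1] J [-1.38  0.26  1.53  0.    1.35 -0.2 ]
(462.0, 10.0, 120.0, -0.117) -> [0.1157, -0.3807, -0.4299] [-1.057, 0.0, -0.0] rows>=9.4
(462.0, 10.0, 22.0, -0.117) -> [0.2137, -0.3807, -0.4299] [-1.057, 0.0, -0.0] rows>=9.8
```

```bash
python3 -m jog '[[65,[0.1157,-0.3807,-0.4299],[-1.057,0,0]],[65,[0.1157,-0.3807,-0.4299],[-1.057,0,0]],[65,[0.1157,-0.3807,-0.4299],[-1.057,0,0]],[65,[0.1157,-0.3807,-0.4299],[-1.057,0,0]],[65,[0.1157,-0.3807,-0.4299],[-1.057,0,0]],[65,[0.1157,-0.3807,-0.4299],[-1.057,0,0]],[65,[0.1157,-0.3807,-0.4299],[-1.057,0,0]],[65,[0.1157,-0.3807,-0.4299],[-1.057,0,0]],[65,[0.1157,-0.3807,-0.4299],[-1.057,0,0]],[65,[0.1157,-0.3807,-0.4299],[-1.057,0,0]],[65,[0.1157,-0.3807,-0.4299],[-1.057,0,0]],[65,[0.1157,-0.3807,-0.4299],[-1.057,0,0]],[65,[0.1157,-0.3807,-0.4299],[-1.057,0,0]]]'; python3 plan.py 462,10.2,22,-.117
```

```text
clock: 2.42
ee_pos: [461.9, 8.9, 120.3]
eef_rot: [1.296, 1.15, -1.296]
contact_force: [0.2, 0.2, -0.1]
finger_gap: 0.646
t 2.42 [461.9   8.9 120.3] R y [ 0.993 -0.118  0.001] gap 0.646 F [ 0.2  0.2 -0.1] J [-0.22  0.22  1.9  -0.    1.02 -0.1 ]
(462.0, 10.2, 22.0, -0.117) -> [0.0983, -0.0001, -0.0013] [-0.002, 0.0, -0.001] rows>=1.6
```

```bash
python3 -m jog '[[65,[0.05,0,-0.0010],[0,0,0]],[65,[0.085,0,-0.0010],[0,0,0]],[65,[0.0983,0,-0.0010],[0,0,0]],[65,[0.0983,0,-0.0010],[0,0,0]],[30,[0.0983,0,-0.0010],[0,0,0]],[30,[0.0983,0,-0.0010],[0,0,0]],[30,[0.0983,0,-0.0010],[0,0,0]],[30,[0.0983,0,-0.0010],[0,0,0]]]'; python3 plan.py 462,10.2,140,-.117
```

```text
clock: 3.42
ee_pos: [462.4, 11.0, 22.6]
eef_rot: [1.295, 1.151, -1.294]
contact_force: [-2.3, -0.6, 7.0]
finger_gap: 0.427
t 3.42 [462.4  11.   22.6] R y [ 0.993 -0.116  0.001] gap 0.427 F [-2.3 -0.6  7. ] J [-0.22  0.37  2.   -0.    0.77 -0.1 ]
(462.0, 10.2, 140.0, -0.117) -> [-0.1174, -0.0001, 0.0008] [0.0, 0.0, -0.001] rows>=1.9
```

```bash
python3 plan.py 462,11,140,-.117 624.4,15.6,140,.052
```

```text
t 3.42 [462.4  11.   22.6] R y [ 0.993 -0.116  0.001] gap 0.427 F [-2.3 -0.6  7. ] J [-0.22  0.37  2.   -0.    0.77 -0.1 ]
(462.0, 11.0, 140.0, -0.117) -> [-0.1174, -0.0002, 0.0] [0.0, 0.0, -0.001] rows>=1.9
(624.4, 15.6, 140.0, 0.052) -> [-0.1173, 0.1605, -0.0235] [-0.169, 0.0, -0.001] rows>=3.2
```

```bash
python3 -m jog '[[30,[-0.04,0,0],[0,0,0]],[30,[-0.09,0,0],[0,0,0]],[30,[-0.1174,0.03,-0.004],[0,0,0]],[30,[-0.1174,0.08,-0.012],[-0.08,0,0]],[30,[-0.1174,0.13,-0.02],[-0.169,0,0]],[30,[-0.1173,0.1605,-0.0235],[-0.169,0,0]],[30,[-0.1173,0.1605,-0.0235],[-0.169,0,0]],[30,[-0.1173,0.1605,-0.0235],[-0.169,0,0]],[30,[-0.1173,0.1605,-0.0235],[-0.169,0,0]]]'; python3 plan.py 624.4,15.6,71.5,.052
```

```text
clock: 4.55
ee_pos: [623.1, 15.8, 139.0]
eef_rot: [1.171, 1.234, -1.171]
contact_force: [0.2, -0.6, -0.9]
finger_gap: 0.425
t 4.55 [623.1  15.8 139. ] R y [ 0.999  0.052 -0.001] gap 0.425 F [ 0.2 -0.6 -0.9] J [-0.15  0.46  1.48 -0.    1.2  -0.21]
(624.4, 15.6, 71.5, 0.052) -> [0.0675, 0.0013, 0.0002] [0.0, -0.0, 0.001] rows>=1.1
```

```bash
python3 -m jog '[[30,[0.03,0.0013,0.0002],[0,0,0]],[30,[0.055,0.0013,0.0002],[0,0,0]],[30,[0.064,0.0013,0.0002],[0,0,0]],[30,[0.0675,0.0013,0.0002],[0,0,0]],[30,[0.068,0.0013,0.0002],[0,0,0]],[30,[0.068,0.0013,0.0002],[0,0,0]]]'; python3 plan.py 624.4,15.6,140,.052
```

```text
clock: 5.3
ee_pos: [626.1, 15.4, 71.9]
eef_rot: [1.171, 1.232, -1.17]
contact_force: [0.6, -0.1, -2.0]
finger_gap: 0.428
t 5.30 [626.1  15.4  71.9] R y [0.999 0.052 0.002] gap 0.428 F [ 0.6 -0.1 -2. ] J [-0.15  0.54  1.54 -0.    1.06 -0.21]
(624.4, 15.6, 140.0, 0.052) -> [-0.0681, -0.0016, -0.0003] [0.0, 0.0, -0.002] rows>=1.1
```

```bash
python3 -m jog '[[30,[0.0005,-0.001,0],[0,0,0]],[30,[0.0012,-0.001,0],[0,0,0]],[30,[0.0012,-0.001,0],[0,0,0]]]'; python3 plan.py 624.4,15.6,140,.052; python3 - <<'E'
from h import *
for n in("top","side"): cv2.imwrite(f"pics/p1{n}.png",cv2.resize((ctrl.read_camera(n)[:,:,::-1][120:270,220:420]),None,fx=4,fy=4))
E
```

```text
clock: 5.68
ee_pos: [624.7, 15.4, 70.6]
eef_rot: [1.171, 1.233, -1.17]
contact_force: [-2.0, 0.1, 5.3]
finger_gap: 0.427
t 5.67 [624.7  15.4  70.6] R y [0.999 0.052 0.001] gap 0.427 F [-2.   0.1  5.3] J [-0.15  0.54  1.55 -0.    1.06 -0.21]
(624.4, 15.6, 140.0, 0.052) -> [-0.0694, -0.0003, -0.0002] [0.0, 0.0, -0.001] rows>=1.1
```

View pics/p1side.png

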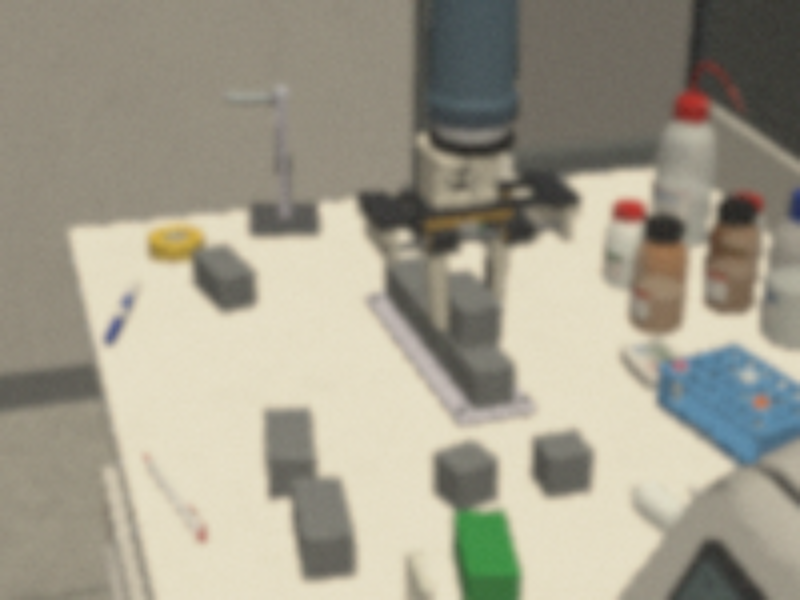

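The side view shows the brick sitting on the bottom course at about (475,310) in the crop, between the fingers. I'll release it and go to the next one.

```bash
python3 plan.py 434.2,-107.7,140,-.174 434.2,-107.7,80,-.174
```

```text
t 5.78 [624.7  15.4  70.6] R y [0.999 0.052 0.001] gap 0.431 F [-2.4 -0.2  5.8] J [-0.15  0.54  1.55 -0.    1.06 -0.21]
(434.2, -107.7, 140.0, -0.174) -> [-0.0695, -0.1966, 0.113] [0.226, 0.0, -0.001] rows>=3.8
(434.2, -107.7, 80.0, -0.174) -> [-0.0095, -0.1967, 0.113] [0.226, 0.0, -0.001] rows>=3.6
```

```bash
python3 -m jog '[[62,[0,0,0],[0,0,0]],[62,[0,0,0],[0,0,0]],[62,[0,0,0],[0,0,0]],[65,[-0.04,0,0],[0,0,0]],[65,[-0.0695,0,0],[0,0,0]],[65,[-0.0695,-0.05,0.03],[0.05,0,0]],[65,[-0.0695,-0.1,0.06],[0.1,0,0]],[65,[-0.0695,-0.15,0.09],[0.18,0,0]],[65,[-0.0695,-0.1966,0.113],[0.226,0,0]],[65,[-0.0095,-0.1966,0.113],[0.226,0,0]],[65,[-0.0095,-0.1966,0.113],[0.226,0,0]],[65,[-0.0095,-0.1966,0.113],[0.226,0,0]]]'; python3 plan.py 434.2,-107.7,22,-.174
```

```text
clock: 7.28
ee_pos: [434.9, -107.8, 80.2]
eef_rot: [1.336, 1.122, -1.336]
contact_force: [0.1, -0.4, 1.0]
finger_gap: 0.648
t 7.28 [ 434.9 -107.8   80.2] R y [ 0.985 -0.173  0.   ] gap 0.648 F [ 0.1 -0.4  1. ] J [-0.49  0.25  1.98  0.    0.91 -0.32]
(434.2, -107.7, 22.0, -0.174) -> [0.0582, -0.0007, 0.0] [0.0, 0.0, -0.0] rows>=0.9
```

```bash
cat > wall.py <<'E'
from h import *
def wallcheck(tops,al=None):
    pass
im=ctrl.read_camera("top"); import sys
cv2.imwrite(sys.argv[1],cv2.resize(im[:,:,::-1][140:250,200:360],None,fx=5,fy=5,interpolation=cv2.INTER_CUBIC))
E
python3 wall.py pics/w1.png
```

```text
(no output)
```

View pics/w1.png

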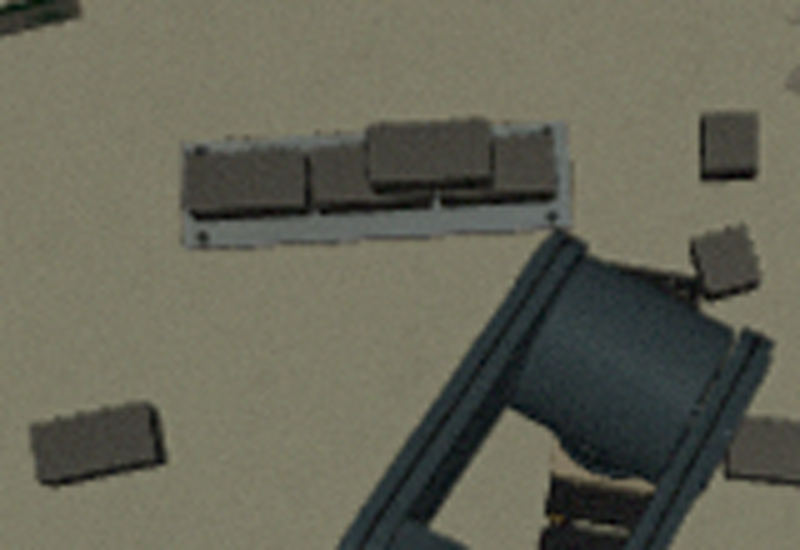

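The top view shows brick 1 centred over the right-hand joint, at about (430,155) in the crop, and in line with the wall.

```bash
python3 -m jog '[[65,[0.035,-0.0005,0],[0,0,0]],[65,[0.0582,-0.0005,0],[0,0,0]],[65,[0.0582,-0.0005,0],[0,0,0]],[65,[0.0582,-0.0005,0],[0,0,0]],[30,[0.0582,-0.0005,0],[0,0,0]],[30,[0.0582,-0.0005,0],[0,0,0]],[30,[0.0582,-0.0005,0],[0,0,0]],[30,[0.0582,-0.0005,0],[0,0,0]]]'; python3 plan.py  434.2,-107.7,140,-.174 620,98.9,140,.052
```

```text
clock: 8.32
ee_pos: [433.3, -107.5, 21.5]
eef_rot: [1.336, 1.122, -1.336]
contact_force: [-3.6, 1.2, 5.7]
finger_gap: 0.425
t 8.32 [ 433.3 -107.5   21.5] R y [ 0.985 -0.173 -0.   ] gap 0.425 F [-3.6  1.2  5.7] J [-0.49  0.35  2.03 -0.    0.75 -0.32]
(434.2, -107.7, 140.0, -0.174) -> [-0.1185, 0.0009, 0.0001] [0.0, 0.0, 0.0] rows>=1.9
(620.0, 98.9, 140.0, 0.052) -> [-0.1185, 0.1482, -0.2356] [-0.226, -0.0, 0.0] rows>=4.8
```

```bash
python3 -m jog '[[30,[-0.05,0,0],[0,0,0]],[30,[-0.1,0,0],[0,0,0]],[30,[-0.1185,0.03,-0.045],[0,0,0]],[30,[-0.1185,0.06,-0.095],[-0.08,0,0]],[30,[-0.1185,0.09,-0.145],[-0.16,0,0]],[30,[-0.1185,0.12,-0.195],[-0.226,0,0]],[30,[-0.1185,0.1482,-0.2356],[-0.226,0,0]],[30,[-0.1185,0.1482,-0.2356],[-0.226,0,0]],[30,[-0.1185,0.1482,-0.2356],[-0.226,0,0]],[30,[-0.1185,0.1482,-0.2356],[-0.226,0,0]]]'; python3 plan.py 620,99,70.5,.052
```

```text
clock: 9.57
ee_pos: [619.3, 97.8, 139.3]
eef_rot: [1.171, 1.234, -1.173]
contact_force: [-0.3, 0.3, -2.2]
finger_gap: 0.431
t 9.57 [619.3  97.8 139.3] R y [ 0.999  0.051 -0.001] gap 0.431 F [-0.3  0.3 -2.2] J [-0.02  0.47  1.47 -0.    1.2  -0.07]
(620.0, 99.0, 70.5, 0.052) -> [0.0688, 0.0008, -0.0012] [-0.001, 0.0, 0.001] rows>=1.1
```

```bash
python3 -m jog '[[30,[0.035,0.0004,-0.0006],[0,0,0]],[30,[0.058,0.0004,-0.0006],[0,0,0]],[30,[0.066,0.0004,-0.0006],[0,0,0]],[30,[0.0685,0.0004,-0.0006],[0,0,0]],[30,[0.0695,0.0004,-0.0006],[0,0,0]],[30,[0.0695,0.0004,-0.0006],[0,0,0]]]'; python3 plan.py 620,98.9,69.5,.052
```

```text
clock: 10.32
ee_pos: [621.3, 99.4, 71.0]
eef_rot: [1.172, 1.232, -1.17]
contact_force: [0.4, -0.2, -2.4]
finger_gap: 0.428
t 10.32 [621.3  99.4  71. ] R y [0.999 0.052 0.002] gap 0.428 F [ 0.4 -0.2 -2.4] J [-0.02  0.54  1.54 -0.    1.06 -0.07]
(620.0, 98.9, 69.5, 0.052) -> [0.0015, -0.0013, 0.0004] [-0.0, 0.0, -0.002] rows>=0.0
```

```bash
python3 -m jog '[[30,[0.0008,-0.0008,0.0002],[0,0,0]],[30,[0.0012,-0.0008,0.0002],[0,0,0]],[30,[0.0012,-0.0008,0.0002],[0,0,0]]]'; python3 plan.py 434.3,-220.3,140,-.117 643.8,-184.8,140,0.01 643.8,-184.8,80,0.01
```

```text
clock: 10.7
ee_pos: [620.1, 99.2, 69.6]
eef_rot: [1.171, 1.233, -1.17]
contact_force: [-2.1, 0.3, 3.2]
finger_gap: 0.432
t 10.70 [620.1  99.2  69.6] R y [0.999 0.052 0.001] gap 0.432 F [-2.1  0.3  3.2] J [-0.02  0.54  1.54 -0.    1.06 -0.07]
(434.3, -220.3, 140.0, -0.117) -> [-0.0705, -0.2021, 0.3094] [0.169, 0.0, -0.001] rows>=6.0
(643.8, -184.8, 140.0, 0.01) -> [-0.0704, 0.0089, 0.2849] [0.042, 0.0, -0.001] rows>=4.7
(643.8, -184.8, 80.0, 0.01) -> [-0.0104, 0.0089, 0.2849] [0.042, 0.0, -0.001] rows>=4.6
```

```bash
python3 -m jog '[[62,[0,0,0],[0,0,0]],[62,[0,0,0],[0,0,0]],[62,[0,0,0],[0,0,0]],[65,[-0.04,0,0],[0,0,0]],[65,[-0.0705,0,0.01],[0,0,0]],[65,[-0.0705,0,0.07],[0,0,0]],[65,[-0.0705,0,0.13],[0,0,0]],[65,[-0.0705,0.0089,0.19],[0.04,0,0]],[65,[-0.0705,0.0089,0.25],[0.04,0,0]],[65,[-0.06,0.0089,0.2849],[0.04,0,0]],[65,[-0.0105,0.0089,0.2849],[0.04,0,0]],[65,[-0.0105,0.0089,0.2849],[0.04,0,0]],[65,[-0.0105,0.0089,0.2849],[0.04,0,0]]]'; python3 plan.py 643.8,-184.8,22,.015;python3 wall.py pics/w2.png
```

```text
clock: 12.32
ee_pos: [644.1, -184.6, 80.4]
eef_rot: [1.2, 1.214, -1.2]
contact_force: [-0.5, -0.3, 0.5]
finger_gap: 0.648
t 12.32 [ 644.1 -184.6   80.4] R y [1.    0.013 0.001] gap 0.648 F [-0.5 -0.3  0.5] J [-0.45  0.6   1.41  0.    1.14 -0.46]
(643.8, -184.8, 22.0, 0.015) -> [0.0584, -0.0004, 0.0002] [-0.002, 0.0, -0.001] rows>=0.9
```

View pics/w2.png

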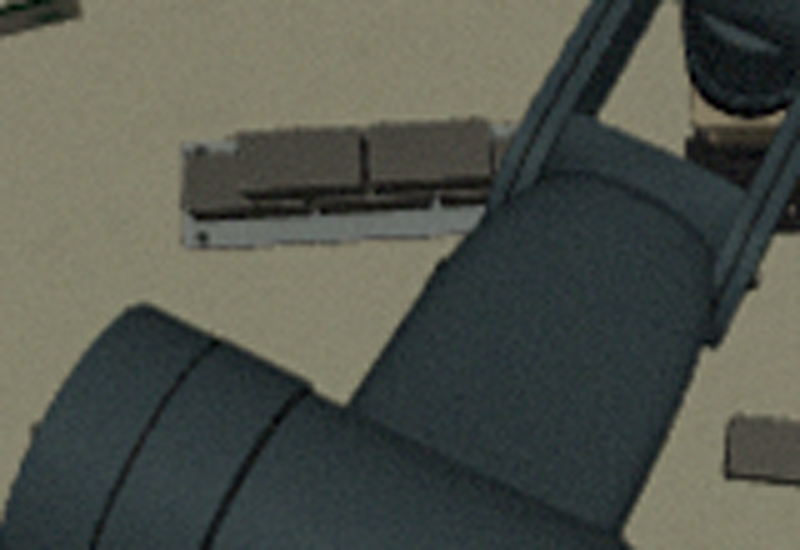

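The top view shows both middle bricks in line, with a narrow joint between them at crop column 365. Next I'll grip half brick H1.

```bash
python3 -m jog '[[65,[0.035,0,0],[0,0,0]],[65,[0.0582,0,0],[0,0,0]],[65,[0.0582,0,0],[0,0,0]],[65,[0.0582,0,0],[0,0,0]],[30,[0.0582,0,0],[0,0,0]],[30,[0.0582,0,0],[0,0,0]],[30,[0.0582,0,0],[0,0,0]],[30,[0.0582,0,0],[0,0,0]]]'; python3 plan.py  643.8,-184.8,140,.015 627.7,-47.9,140,.052
```

```text
clock: 13.38
ee_pos: [643.8, -185.0, 22.0]
eef_rot: [1.2, 1.214, -1.2]
contact_force: [-1.7, 0.5, 5.7]
finger_gap: 0.425
t 13.38 [ 643.8 -185.    22. ] R y [1.    0.012 0.001] gap 0.425 F [-1.7  0.5  5.7] J [-0.45  0.66  1.46 -0.    1.03 -0.46]
(643.8, -184.8, 140.0, 0.015) -> [-0.118, 0.0001, -0.0002] [-0.003, 0.0, -0.001] rows>=1.9
(627.7, -47.9, 140.0, 0.052) -> [-0.1181, -0.0144, -0.1372] [-0.04, 0.0, -0.001] rows>=2.9
```

```bash
python3 -m jog '[[30,[-0.05,0,0],[0,0,0]],[30,[-0.1,0,0],[0,0,0]],[30,[-0.118,0,-0.04],[0,0,0]],[30,[-0.118,-0.006,-0.095],[-0.04,0,0]],[30,[-0.118,-0.0144,-0.1365],[-0.04,0,0]],[30,[-0.118,-0.0144,-0.1365],[-0.04,0,0]],[30,[-0.118,-0.0144,-0.1365],[-0.04,0,0]],[30,[-0.118,-0.0144,-0.1365],[-0.04,0,0]]]'; python3 plan.py 627.7,-48.3,70,.052
```

```text
clock: 14.38
ee_pos: [627.8, -49.9, 138.9]
eef_rot: [1.172, 1.233, -1.172]
contact_force: [0.2, 0.1, -0.8]
finger_gap: 0.428
t 14.38 [627.8 -49.9 138.9] R y [ 0.999  0.051 -0.   ] gap 0.428 F [ 0.2  0.1 -0.8] J [-0.26  0.47  1.46 -0.    1.21 -0.31]
(627.7, -48.3, 70.0, 0.052) -> [0.0689, -0.0001, -0.0016] [-0.001, 0.0, 0.0] rows>=1.1
```

```bash
python3 -m jog '[[30,[0.035,-0.0002,-0.0004],[0,0,0]],[30,[0.058,-0.0002,-0.0004],[0,0,0]],[30,[0.066,-0.0002,-0.0004],[0,0,0]],[30,[0.069,-0.0002,-0.0004],[0,0,0]],[30,[0.0695,-0.0002,-0.0004],[0,0,0]],[30,[0.0695,-0.0002,-0.0004],[0,0,0]]]'; python3 plan.py 627.7,-48.3,70,.052
```

```text
clock: 15.12
ee_pos: [628.0, -48.3, 70.6]
eef_rot: [1.171, 1.232, -1.17]
contact_force: [0.5, 0.6, -2.0]
finger_gap: 0.426
t 15.12 [628.  -48.3  70.6] R y [0.999 0.052 0.002] gap 0.426 F [ 0.5  0.6 -2. ] J [-0.25  0.54  1.53  0.    1.06 -0.31]
(627.7, -48.3, 70.0, 0.052) -> [0.0006, -0.0003, -0.0001] [-0.0, 0.0, -0.002] rows>=0.0
```

```bash
python3 -m jog '[[30,[0.001,-0.0003,0],[0,0,0]],[30,[0.0013,-0.0003,0],[0,0,0]],[30,[0.0013,-0.0003,0],[0,0,0]]]'; python3 plan.py 562.4,-181.3,140,.283 562.4,-181.3,80,0.283
```

```text
clock: 15.5
ee_pos: [627.8, -48.3, 70.0]
eef_rot: [1.171, 1.231, -1.169]
contact_force: [-1.6, -0.1, 5.3]
finger_gap: 0.428
t 15.50 [627.8 -48.3  70. ] R y [0.999 0.052 0.002] gap 0.428 F [-1.6 -0.1  5.3] J [-0.25  0.54  1.54 -0.    1.06 -0.31]
(562.4, -181.3, 140.0, 0.283) -> [-0.0701, -0.0721, 0.1295] [-0.231, 0.001, -0.002] rows>=2.6
(562.4, -181.3, 80.0, 0.283) -> [-0.0101, -0.0722, 0.1295] [-0.231, 0.001, -0.002] rows>=2.4
```

```bash
python3 -m jog '[[62,[0,0,0],[0,0,0]],[62,[0,0,0],[0,0,0]],[62,[0,0,0],[0,0,0]],[65,[-0.04,0,0],[0,0,0]],[65,[-0.07,0,0.01],[0,0,0]],[65,[-0.07,-0.03,0.06],[-0.1,0,0]],[65,[-0.07,-0.06,0.11],[-0.2,0,0]],[65,[-0.07,-0.0722,0.1295],[-0.231,0,0]],[65,[-0.0101,-0.0722,0.1295],[-0.231,0,0]],[65,[-0.0101,-0.0722,0.1295],[-0.231,0,0]],[65,[-0.0101,-0.0722,0.1295],[-0.231,0,0]]]'; python3 plan.py 562.4,-181.3,22,.283;python3 wall.py pics/w3.png
```

```text
clock: 16.88
ee_pos: [562.2, -181.2, 79.4]
eef_rot: [0.998, 1.33, -0.998]
contact_force: [-0.1, -0.3, 0.6]
finger_gap: 0.651
t 16.88 [ 562.2 -181.2   79.4] R y [0.96 0.28 0.  ] gap 0.651 F [-0.1 -0.3  0.6] J [-0.5   0.47  1.63  0.    1.04 -0.78]
(562.4, -181.3, 22.0, 0.283) -> [0.0574, 0.0001, 0.0001] [0.0, 0.0, -0.0] rows>=0.9
```

View pics/w3.png

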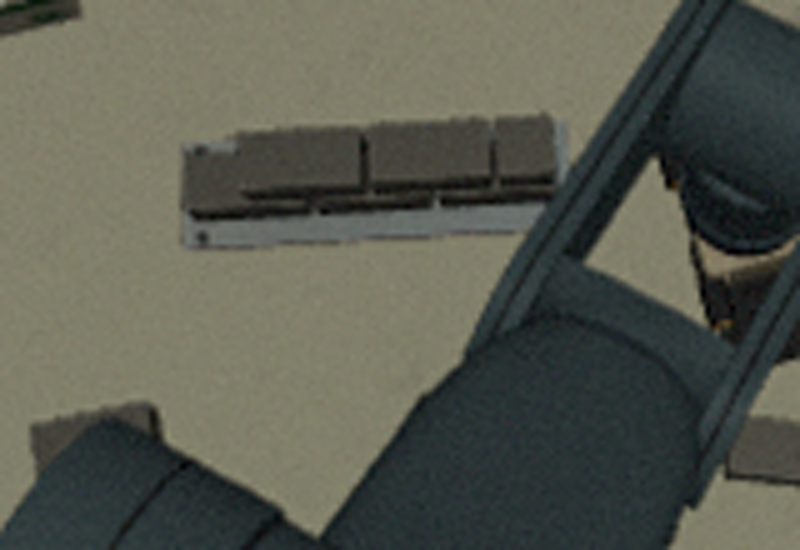

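The half brick is flush at the right-hand end, with its centre at about (525,152) in the crop. Now I'll grip H2.

```bash
python3 -m jog '[[65,[0.035,0,0],[0,0,0]],[65,[0.0578,0,0],[0,0,0]],[65,[0.0578,0,0],[0,0,0]],[65,[0.0578,0,0],[0,0,0]],[30,[0.0578,0,0],[0,0,0]],[30,[0.0578,0,0],[0,0,0]],[30,[0.0578,0,0],[0,0,0]],[30,[0.0578,0,0],[0,0,0]]]'; python3 plan.py  562.4,-181.3,150,.283 616.7,162.2,150,.052
```

```text
clock: 17.92
ee_pos: [562.0, -181.5, 21.4]
eef_rot: [0.998, 1.329, -0.998]
contact_force: [-2.1, -0.2, 6.1]
finger_gap: 0.428
t 17.93 [ 562.  -181.5   21.4] R y [0.96  0.279 0.001] gap 0.428 F [-2.1 -0.2  6.1] J [-0.5   0.55  1.68 -0.    0.92 -0.78]
(562.4, -181.3, 150.0, 0.283) -> [-0.1286, 0.0005, 0.0] [-0.0, 0.001, -0.001] rows>=2.1
(616.7, 162.2, 150.0, 0.052) -> [-0.1287, 0.1486, -0.3147] [0.231, 0.001, -0.001] rows>=5.9
```

```bash
python3 -m jog '[[30,[-0.05,0,0],[0,0,0]],[30,[-0.105,0,0],[0,0,0]],[30,[-0.1286,0.02,-0.045],[0,0,0]],[30,[-0.1286,0.045,-0.095],[0.08,0,0]],[30,[-0.1286,0.07,-0.15],[0.16,0,0]],[30,[-0.1286,0.095,-0.205],[0.231,0,0]],[30,[-0.1286,0.12,-0.26],[0.231,0,0]],[30,[-0.1286,0.1486,-0.3147],[0.231,0,0]],[30,[-0.1286,0.1486,-0.3147],[0.231,0,0]],[30,[-0.1286,0.1486,-0.3147],[0.231,0,0]],[30,[-0.1286,0.1486,-0.3147],[0.231,0,0]]]'; python3 plan.py 616.7,162.2,69.4,.052
```

```text
clock: 19.3
ee_pos: [616.3, 160.9, 149.0]
eef_rot: [1.171, 1.233, -1.173]
contact_force: [0.7, -0.1, -0.8]
finger_gap: 0.431
t 19.30 [616.3 160.9 149. ] R y [ 0.999  0.05  -0.001] gap 0.431 F [ 0.7 -0.1 -0.8] J [ 0.08  0.48  1.43 -0.    1.23  0.03]
(616.7, 162.2, 69.4, 0.052) -> [0.0796, 0.0005, -0.0013] [-0.002, 0.0, 0.001] rows>=1.3
```

```bash
python3 -m jog '[[30,[0.04,0.0003,-0.0008],[0,0,0]],[30,[0.066,0.0003,-0.0008],[0,0,0]],[30,[0.077,0.0003,-0.0008],[0,0,0]],[30,[0.0795,0.0003,-0.0008],[0,0,0]],[30,[0.0805,0.0003,-0.0008],[0,0,0]],[30,[0.0805,0.0003,-0.0008],[0,0,0]]]'; python3 plan.py 616.7,162.2,69.4,.052
```

```text
clock: 20.05
ee_pos: [617.5, 163.2, 69.8]
eef_rot: [1.172, 1.232, -1.169]
contact_force: [-0.4, 1.1, -0.7]
finger_gap: 0.424
t 20.05 [617.5 163.2  69.8] R y [0.999 0.052 0.002] gap 0.424 F [-0.4  1.1 -0.7] J [0.08 0.56 1.51 0.   1.07 0.03]
(616.7, 162.2, 69.4, 0.052) -> [0.0004, -0.0008, 0.001] [-0.0, -0.0, -0.002] rows>=0.0
```

Next is B1 at (442,239).

```bash
python3 -m jog '[[30,[0.0006,-0.0006,0.0005],[0,0,0]],[30,[0.001,-0.0006,0.0005],[0,0,0]],[30,[0.001,-0.0006,0.0005],[0,0,0]]]'; python3 plan.py 442.2,239.2,140,.195 442.2,239.2,80,.195
```

```text
clock: 20.42
ee_pos: [617.1, 163.1, 69.5]
eef_rot: [1.172, 1.232, -1.168]
contact_force: [0.3, 1.0, 5.4]
finger_gap: 0.427
t 20.43 [617.1 163.1  69.5] R y [0.999 0.052 0.003] gap 0.427 F [0.3 1.  5.4] J [0.08 0.56 1.51 0.   1.07 0.03]
(442.2, 239.2, 140.0, 0.195) -> [-0.071, -0.1705, -0.0852] [-0.143, -0.0, -0.003] rows>=3.3
(442.2, 239.2, 80.0, 0.195) -> [-0.011, -0.1707, -0.0852] [-0.143, -0.0, -0.003] rows>=3.1
```

```bash
python3 -m jog '[[62,[0,0,0],[0,0,0]],[62,[0,0,0],[0,0,0]],[62,[0,0,0],[0,0,0]],[65,[-0.04,0,0],[0,0,0]],[65,[-0.07,-0.01,-0.005],[0,0,0]],[65,[-0.07,-0.06,-0.03],[-0.05,0,0]],[65,[-0.07,-0.11,-0.055],[-0.1,0,0]],[65,[-0.07,-0.1706,-0.0852],[-0.143,0,0]],[65,[-0.011,-0.1706,-0.0852],[-0.143,0,0]],[65,[-0.011,-0.1706,-0.0852],[-0.143,0,0]],[65,[-0.011,-0.1706,-0.0852],[-0.143,0,0]]]'; python3 plan.py 442.2,239.2,22,.195;python3 wall.py pics/w4.png
```

```text
clock: 21.8
ee_pos: [442.7, 238.9, 79.8]
eef_rot: [1.065, 1.294, -1.064]
contact_force: [0.9, -0.3, 0.1]
finger_gap: 0.654
t 21.80 [442.7 238.9  79.8] R y [0.981 0.193 0.001] gap 0.654 F [ 0.9 -0.3  0.1] J [ 0.27  0.34  1.85 -0.    0.95  0.08]
(442.2, 239.2, 22.0, 0.195) -> [0.0578, -0.0005, -0.0004] [-0.0, 0.0, -0.001] rows>=0.9
```

View pics/w4.png

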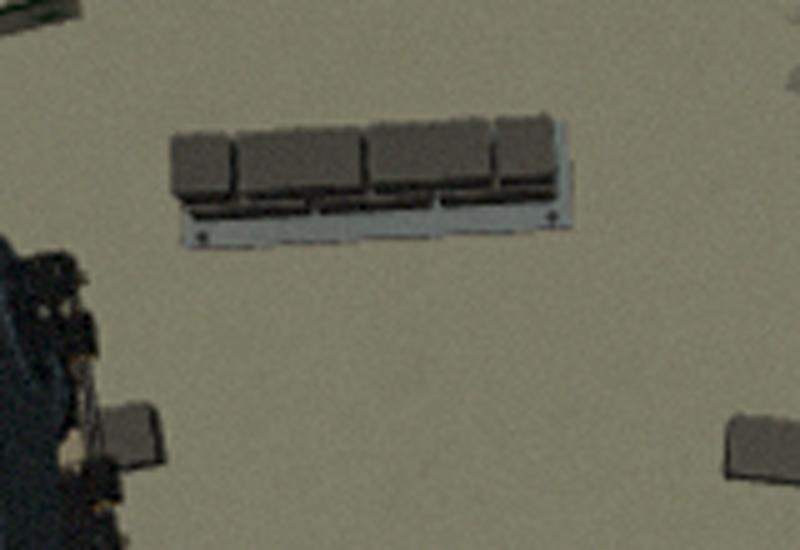

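```bash
python3 - <<'E'
from h import *
np.set_printoptions(precision=3,suppress=True)
im=ctrl.read_camera("top"); cv2.imwrite("pics/raw4.png",im[:,:,::-1]); g=cv2.cvtColor(im,cv2.COLOR_RGB2GRAY).astype(float)
B=(40,80,40);H=(40,38,40)
m=g<84
bot=wallboxes((622.2,57,.052),[(-84,8,B),(0,8,B),(84,8,B)])
u0,v0,u1,v1=226,155,322,194; mm=m[v0:v1,u0:u1].astype(np.float32)
names=[(-105,H),(-42,B),(42,B),(105,H)]
def cost(q):
    img=np.zeros((mm.shape[0]*S,mm.shape[1]*S),np.uint8)
    bs=list(bot)
    c,s=np.cos(.052),np.sin(.052)
    for i,(o,L) in enumerate(names):
        dx,dy,w=q[3*i:3*i+3]; w=w/50
        bs.append(box(622.2-s*o+dx,57+c*o+dy,.052+w,48,L))
    for b in bs: cv2.fillPoly(img,[cv2.convexHull(((proj(b)-[u0,v0]+.5)*S*16).astype(np.int32))],1,shift=4)
    r=cv2.resize(img.astype(np.float32),mm.shape[::-1],interpolation=cv2.INTER_AREA)
    return ((r-mm)**2).sum()
k=minimize(cost,np.zeros(12),method="Powell",options=dict(maxiter=6,xtol=.05,ftol=1e-4),bounds=[(-6,6)]*12)
print(k.x.reshape(4,3)/[1,1,50],cost(np.zeros(12)),k.fun,mm.sum())
E
```

```text
[[ 0.261 -0.973  0.069]
 [ 0.474 -0.614  0.007]
 [ 0.581 -0.    -0.005]
 [ 1.382  1.989 -0.064]] 82.18237 73.52466 1385.0
```

The second course fits to within about 2 mm everywhere. Now I'll grip B1 for the place at (617.8, 140.9).

```bash
python3 -m jog '[[65,[0.035,-0.0003,-0.0003],[0,0,0]],[65,[0.0578,-0.0003,-0.0003],[0,0,0]],[65,[0.0578,-0.0003,-0.0003],[0,0,0]],[65,[0.0578,-0.0003,-0.0003],[0,0,0]],[30,[0.0578,-0.0003,-0.0003],[0,0,0]],[30,[0.0578,-0.0003,-0.0003],[0,0,0]],[30,[0.0578,-0.0003,-0.0003],[0,0,0]],[30,[0.0578,-0.0003,-0.0003],[0,0,0]]]'; python3 plan.py  442.2,239.2,180,.195 617.8,140.9,180,.052
```

```text
clock: 22.9
ee_pos: [441.0, 239.2, 21.6]
eef_rot: [1.064, 1.295, -1.064]
contact_force: [-1.9, -0.9, 5.8]
finger_gap: 0.428
t 22.90 [441.  239.2  21.6] R y [0.981 0.194 0.   ] gap 0.428 F [-1.9 -0.9  5.8] J [ 0.27  0.43  1.9  -0.    0.81  0.08]
(442.2, 239.2, 180.0, 0.195) -> [-0.1584, 0.0012, 0.0003] [0.0, -0.0, -0.0] rows>=2.5
(617.8, 140.9, 180.0, 0.052) -> [-0.1584, 0.1544, 0.1307] [0.143, -0.0, -0.0] rows>=4.1
```

```bash
python3 -m jog '[[30,[-0.05,0,0],[0,0,0]],[30,[-0.1,0,0],[0,0,0]],[30,[-0.15,0,0],[0,0,0]],[30,[-0.1584,0.04,0.035],[0,0,0]],[30,[-0.1584,0.08,0.07],[0.08,0,0]],[30,[-0.1584,0.12,0.105],[0.143,0,0]],[30,[-0.1584,0.1544,0.1307],[0.143,0,0]],[30,[-0.1584,0.1544,0.1307],[0.143,0,0]],[30,[-0.1584,0.1544,0.1307],[0.143,0,0]],[30,[-0.1584,0.1544,0.1307],[0.143,0,0]]]'; python3 plan.py 617.8,140.9,109.6,.052
```

```text
clock: 24.15
ee_pos: [616.6, 141.7, 179.1]
eef_rot: [1.17, 1.235, -1.171]
contact_force: [-0.4, 1.0, -3.2]
finger_gap: 0.427
t 24.15 [616.6 141.7 179.1] R y [ 0.999  0.053 -0.001] gap 0.427 F [-0.4  1.  -3.2] J [ 0.05  0.45  1.4   0.    1.29 -0.  ]
(617.8, 140.9, 109.6, 0.052) -> [0.0695, 0.0012, 0.0008] [0.001, -0.0, 0.001] rows>=1.1
```

```bash
python3 -m jog '[[30,[0.035,0.0006,0.0004],[0,0,0]],[30,[0.058,0.0006,0.0004],[0,0,0]],[30,[0.066,0.0006,0.0004],[0,0,0]],[30,[0.069,0.0006,0.0004],[0,0,0]],[30,[0.07,0.0006,0.0004],[0,0,0]],[30,[0.07,0.0006,0.0004],[0,0,0]]]'; python3 plan.py 617.8,140.9,109.6,.052
```

```text
clock: 24.9
ee_pos: [618.9, 140.6, 110.3]
eef_rot: [1.172, 1.232, -1.17]
contact_force: [1.1, -0.7, -2.8]
finger_gap: 0.431
t 24.90 [618.9 140.6 110.3] R y [0.999 0.052 0.002] gap 0.431 F [ 1.1 -0.7 -2.8] J [ 0.05  0.51  1.48  0.    1.15 -0.  ]
(617.8, 140.9, 109.6, 0.052) -> [0.0007, -0.0011, -0.0003] [0.0, -0.0, -0.002] rows>=0.0
```

```bash
python3 -m jog '[[30,[0.001,-0.0008,0],[0,0,0]],[30,[0.0014,-0.0008,0],[0,0,0]],[30,[0.0014,-0.0008,0],[0,0,0]]]'; python3 plan.py 434.3,-220.3,180,-.117 434.3,-220.3,80,-.117
```

```text
clock: 25.28
ee_pos: [618.5, 140.5, 109.6]
eef_rot: [1.172, 1.231, -1.169]
contact_force: [-0.6, 0.2, 5.6]
finger_gap: 0.429
t 25.27 [618.5 140.5 109.6] R y [0.999 0.052 0.003] gap 0.429 F [-0.6  0.2  5.6] J [ 0.05  0.51  1.49  0.    1.15 -0.  ]
(434.3, -220.3, 180.0, -0.117) -> [-0.071, -0.2025, 0.3507] [0.169, -0.0, -0.003] rows>=6.6
(434.3, -220.3, 80.0, -0.117) -> [0.029, -0.2028, 0.3507] [0.169, -0.0, -0.003] rows>=6.5
```

```bash
python3 -m jog '[[62,[0,0,0],[0,0,0]],[62,[0,0,0],[0,0,0]],[62,[0,0,0],[0,0,0]],[65,[-0.04,0,0],[0,0,0]],[65,[-0.07,-0.01,0.01],[0,0,0]],[65,[-0.07,-0.04,0.06],[0.03,0,0]],[65,[-0.07,-0.07,0.11],[0.06,0,0]],[65,[-0.07,-0.1,0.165],[0.1,0,0]],[65,[-0.07,-0.13,0.22],[0.169,0,0]],[65,[-0.06,-0.16,0.275],[0.169,0,0]],[65,[-0.03,-0.19,0.325],[0.169,0,0]],[65,[0.029,-0.2028,0.3507],[0.169,0,0]],[65,[0.029,-0.2028,0.3507],[0.169,0,0]],[65,[0.029,-0.2028,0.3507],[0.169,0,0]]]'; python3 plan.py 434.3,-220.3,22,-.117;python3 wall.py pics/w5.png
```

```text
clock: 27.02
ee_pos: [433.7, -220.1, 79.3]
eef_rot: [1.296, 1.152, -1.295]
contact_force: [1.0, 0.1, -0.2]
finger_gap: 0.647
t 27.02 [ 433.7 -220.1   79.3] R y [ 0.993 -0.117 -0.   ] gap 0.647 F [ 1.   0.1 -0.2] J [-0.7   0.32  1.89  0.    0.94 -0.58]
(434.3, -220.3, 22.0, -0.117) -> [0.0573, 0.0007, 0.0002] [-0.001, -0.001, 0.0] rows>=0.9
```

View pics/w5.png

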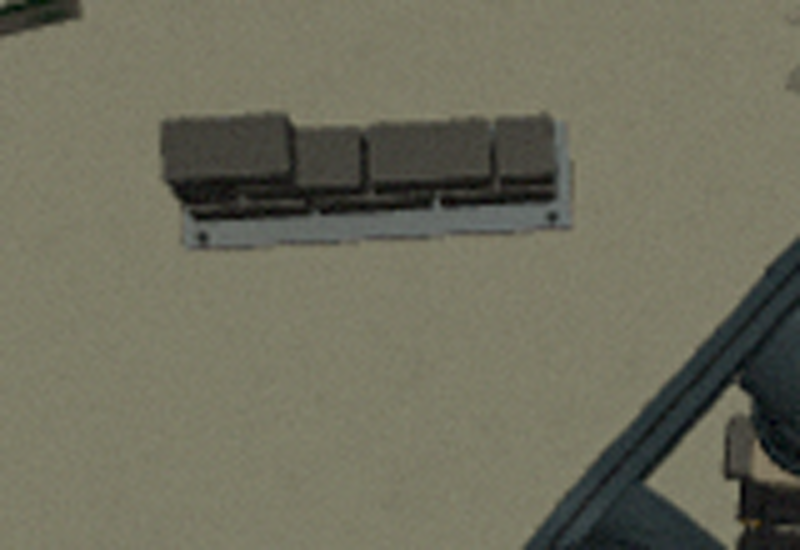

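The top brick is well placed at the left end, at about (228,150) in the crop. The last long brick is next.

```bash
python3 -m jog '[[65,[0.035,0.0003,0],[0,0,0]],[65,[0.0576,0.0003,0],[0,0,0]],[65,[0.0576,0.0003,0],[0,0,0]],[65,[0.0576,0.0003,0],[0,0,0]],[30,[0.0576,0.0003,0],[0,0,0]],[30,[0.0576,0.0003,0],[0,0,0]],[30,[0.0576,0.0003,0],[0,0,0]],[30,[0.0576,0.0003,0],[0,0,0]]]'; python3 plan.py 434.3,-220.3,180,-.117 626.6,-26.9,180,.052
```

```text
clock: 28.08
ee_pos: [433.8, -220.5, 22.0]
eef_rot: [1.295, 1.151, -1.295]
contact_force: [-0.6, 0.6, 5.8]
finger_gap: 0.429
t 28.07 [ 433.8 -220.5   22. ] R y [ 0.993 -0.117  0.001] gap 0.429 F [-0.6  0.6  5.8] J [-0.7   0.41  1.94  0.    0.8  -0.58]
(434.3, -220.3, 180.0, -0.117) -> [-0.158, 0.0006, -0.0002] [-0.0, 0.0, -0.001] rows>=2.5
(626.6, -26.9, 180.0, 0.052) -> [-0.158, 0.169, -0.2148] [-0.169, 0.0, -0.0] rows>=5.1
```

```bash
python3 -m jog '[[30,[-0.05,0,0],[0,0,0]],[30,[-0.1,0,0],[0,0,0]],[30,[-0.15,0,0],[0,0,0]],[30,[-0.158,0.035,-0.045],[0,0,0]],[30,[-0.158,0.07,-0.09],[-0.08,0,0]],[30,[-0.158,0.105,-0.135],[-0.169,0,0]],[30,[-0.158,0.14,-0.18],[-0.169,0,0]],[30,[-0.158,0.169,-0.2148],[-0.169,0,0]],[30,[-0.158,0.169,-0.2148],[-0.169,0,0]],[30,[-0.158,0.169,-0.2148],[-0.169,0,0]],[30,[-0.158,0.169,-0.2148],[-0.169,0,0]]]'; python3 plan.py 626.6,-26.9,110,.052
```

```text
clock: 29.45
ee_pos: [625.7, -27.8, 179.2]
eef_rot: [1.171, 1.233, -1.173]
contact_force: [-0.3, -0.2, -2.1]
finger_gap: 0.431
t 29.45 [625.7 -27.8 179.2] R y [ 0.999  0.051 -0.001] gap 0.431 F [-0.3 -0.2 -2.1] J [-0.22  0.43  1.42 -0.    1.29 -0.27]
(626.6, -26.9, 110.0, 0.052) -> [0.0692, 0.001, -0.0008] [-0.001, 0.0, 0.001] rows>=1.1
```

```bash
python3 -m jog '[[30,[0.035,0.0005,-0.0005],[0,0,0]],[30,[0.058,0.0005,-0.0005],[0,0,0]],[30,[0.066,0.0005,-0.0005],[0,0,0]],[30,[0.069,0.0005,-0.0005],[0,0,0]],[30,[0.07,0.0005,-0.0005],[0,0,0]],[30,[0.07,0.0005,-0.0005],[0,0,0]],[30,[0.071,0,-0.0005],[0,0,0]],[30,[0.071,0,-0.0005],[0,0,0]]]'; python3 plan.py 626.6,-26.9,110,.052
```

```text
clock: 30.45
ee_pos: [627.5, -26.3, 110.0]
eef_rot: [1.172, 1.231, -1.169]
contact_force: [-0.2, -0.5, 5.4]
finger_gap: 0.428
t 30.45 [627.5 -26.3 110. ] R y [0.999 0.052 0.003] gap 0.428 F [-0.2 -0.5  5.4] J [-0.22  0.5   1.5   0.    1.14 -0.27]
(626.6, -26.9, 110.0, 0.052) -> [0.0, -0.0009, 0.0005] [0.0, 0.001, -0.003] rows>=0.0
```

```bash
python3 -m jog '[[62,[0,0,0],[0,0,0]],[62,[0,0,0],[0,0,0]],[62,[0,0,0],[0,0,0]],[65,[-0.04,0,0],[0,0,0]],[65,[-0.09,0,0],[0,0,0]],[80,[-0.12,-0.06,0],[0,0,0]],[80,[-0.14,-0.12,0],[0,0,0]],[80,[-0.14,-0.18,0],[0,0,0]],[80,[-0.14,-0.23,0],[0,0,0]],[80,[-0.14,-0.23,0],[0,0,0]],[80,[-0.14,-0.23,0],[0,0,0]]]'; python3 - <<'E'
from h import *
for n in("top","side"): cv2.imwrite(f"pics/r5{n}.png",ctrl.read_camera(n)[:,:,::-1])
a=cv2.imread("pics/r5top.png"); cv2.imwrite("pics/c5a.png",cv2.resize(a[140:250,140:300],None,fx=5,fy=5,interpolation=cv2.INTER_CUBIC)); cv2.imwrite("pics/c5b.png",cv2.resize(a[190:260,360:460],None,fx=8,fy=8,interpolation=cv2.INTER_CUBIC))
a=cv2.imread("pics/r5side.png"); cv2.imwrite("pics/c5c.png",cv2.resize(a[240:320,280:380],None,fx=7,fy=7,interpolation=cv2.INTER_CUBIC));cv2.imwrite("pics/c5d.png",cv2.resize(a[125:245,240:380],None,fx=5,fy=5,interpolation=cv2.INTER_CUBIC))
E
```

```text
clock: 31.82
ee_pos: [397.8, -38.5, 248.9]
eef_rot: [1.172, 1.231, -1.17]
contact_force: [-0.8, -0.5, -0.3]
finger_gap: 0.798
```

View pics/c5a.png

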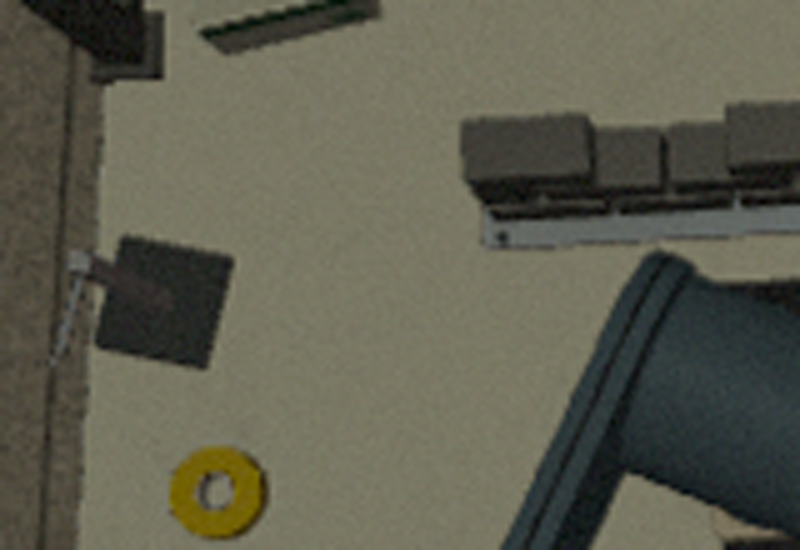

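View pics/c5b.png

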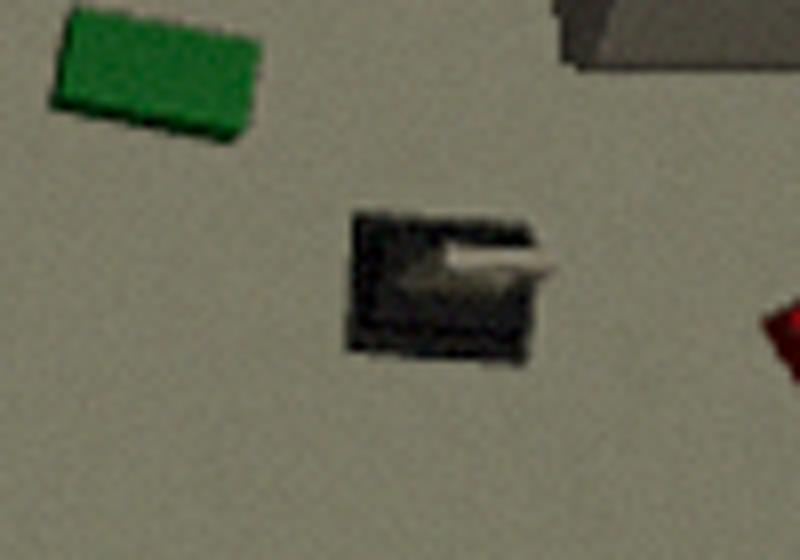

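View pics/c5c.png

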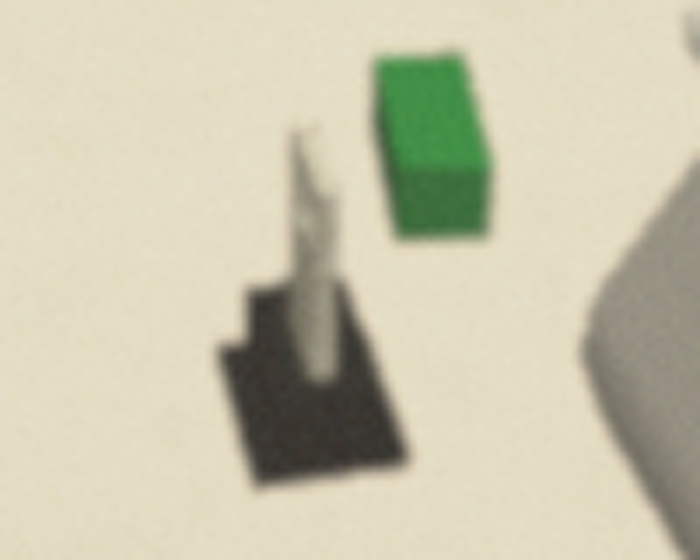

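View pics/c5d.png

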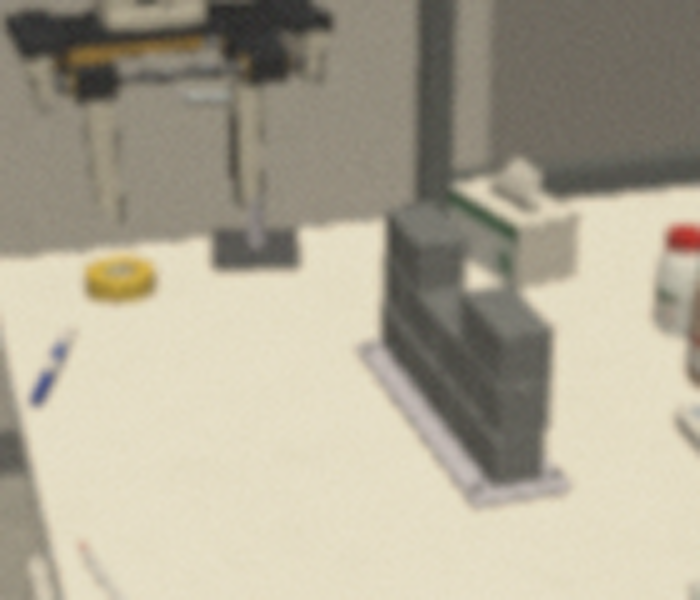

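The wall stands complete in both views. Next I'll measure the tag and the peg.

```bash
cat > tagfit.py <<'E'
from h import *
np.set_printoptions(precision=2,suppress=True)
def tagfit(a,z=118,win=(398,210,440,236),thr=105,dbg=False):
    g=a.astype(float).max(2)
    u0,v0,u1,v1=win
    # dark holder mask region: fit holder box
    gg=cv2.cvtColor(a,cv2.COLOR_RGB2GRAY).astype(float)
    return gg[v0:v1,u0:u1]
if __name__=="__main__":
    a=cv2.imread("pics/r5top.png")[:,:,::-1]
    np.set_printoptions(linewidth=250)
    print(tagfit(a,win=(402,214,432,238)).astype(int))
E
python3 tagfit.py
```

```text
[[118 118 115 116 116 118 116 118 118 120 120 118 119 118 119 120 119 119 117 119 122 121 121 117 118 114 120 117 120 118]
 [120 121 120 125 124 119 120 116 120 120 123 117 119 119 119 122 117 122 120 118 118 117 121 119 117 119 115 113 114 118]
 [119 113  76  71  84  78  81 102  98 100 105 125 124 124 121 123 124 126 122 127 124 118 123 121 120 116 118 117 115 117]
 [121 110  25  16  31  32  37  52  53  46  52  64  64  63  61  78  68  70  68  82  85 101  96  99 125 119 118 120 119 117]
 [119 111   7  27  21  14  12  14  24   4  16  14  15   6  10  21  27  21  19  36  32  50  46  48  94 122 118 121 117 118]
 [117 109   8  16   5   9  12  11  26  18  23  11   3  20  11  17  14   9  20  19   5  11   2  19  69 122 124 120 117 118]
 [121 114   5  17   8  10  23  17  22  22  24  15   7  44  81  53  46  31  23  20  16   8  17   9  47 101 118 116 118 117]
 [119 111  12  10   0   0  20  24  23  28  18  36  38  61 121 112 111 109 112 112 113 118 112 115 111 112 120 121 118 113]
 [117  90  17   2   8   1  22  15  24  29  29  44  44  77 135 129 130 133 129 126 125 127 129 128 126 119 124 121 11
[... 1152 characters left out ...]
 20  20  17  14  21  22  18  20  16  27  17   7   3   9  45  92 123 116 119 119 117]
 [111  50   5  11  27  13  21  19  23  21  17  16  25  27  15  25  21  24  15  26  21  22  14  44 101 123 117 117 118 121]
 [113 107 109 106  76  78  81  75  46  45  22  21  19  19   4  13   2   8  18  14  20  18  16  38  96 123 119 115 123 116]
 [118 118 121 121 113 116 116 113 112 111 109 108 111 110 108 103 109 103  76  76  79  73  48  68 119 120 120 120 121 118]
 [118 116 117 118 117 122 114 121 121 117 120 120 118 120 121 123 120 121 113 112 113 114 108 111 116 118 117 119 118 116]
 [118 119 116 120 119 117 115 114 115 118 120 120 118 117 120 119 119 120 121 117 118 119 124 117 121 115 119 117 118 115]]
```

```bash
python3 - <<'E'
from h import *
np.set_printoptions(precision=2,suppress=True)
print("tag top",ray(422.2,221.8,118))
a=cv2.imread("pics/r5top.png"); g=cv2.cvtColor(a,cv2.COLOR_BGR2GRAY)
m=np.zeros_like(g); m[212:240,400:432]=(g[212:240,400:432]<62)
n,l,s,_=cv2.connectedComponentsWithStats(m); k=(l==1+np.argmax(s[1:,4])).astype(np.uint8)
pts=np.argwhere(k)[:,::-1].astype(np.int32); h=cv2.convexHull(pts); kk=np.zeros_like(g); cv2.fillPoly(kk,[h],1)
for y0 in(-.07,1.5): print("holder",fit(kk.astype(bool),0,(60,76,36),yaw0=y0))
for y0 in(-.19,): 
    m=np.zeros_like(g); m[184:216,150:190]=g[184:216,150:190]<70
    n,l,s,_=cv2.connectedComponentsWithStats(m); k=(l==1+np.argmax(s[1:,4])); print(k.sum(),fit(k,0,(80,80,10),yaw0=y0))
# side cam: predicted corners
def tagpts(x,y,yaw,z0=6): return proj(box(x,y,yaw,z0,(8,44,112)),"side")
print(tagpts(450,-415,-.06))
np.set_printoptions(linewidth=250)
b=cv2.imread("pics/r5side.png"); print(cv2.cvtColor(b,cv2.COLOR_BGR2GRAY)[254:300:2,312:336])
E
```

```text
tag top [ 449.85 -416.82  118.  ]
holder (array([ 447.5 , -413.39,   -0.06]), np.float64(0.10689504444599152))
holder (array([ 447.48, -414.83,    1.88]), np.float64(0.3189866542816162))
641 (array([542.22, 408.04,  -0.19]), np.float64(0.1936880648136139))
[[324.59 301.83]
 [325.17 266.6 ]
 [320.73 290.66]
 [321.09 256.26]
 [327.6  301.36]
 [328.34 266.17]
 [323.64 290.23]
 [324.14 255.87]]
[[220 222 222 220 221 222 219 221 221 222 220 220 221 221 221 220 220 222 220 219 199 145 106 102]
 [221 220 221 219 221 220 222 221 221 219 218 219 219 219 220 221 221 221 221 216 190 137  95 100]
 [222 221 220 220 219 220 219 220 214 205 199 202 204 206 217 220 220 220 220 216 193 144  92  91]
 [221 219 221 221 220 220 221 221 210 187 172 192 204 213 215 219 220 222 220 219 203 161 104  89]
 [222 220 223 222 221 220 220 220 209 180 156 169 194 205 214 218 221 222 220 221 214 186 130  89]
 [222 221 220 222 223 222 220 219 210 185 150 148 175 195 208 215 219 219 219 221 219 197 149  96]
 [219 222 220 220 221 222 220 218 213 184 151 142 156 182 199 204 208 217 221 221 221 210 172 117]
 [222 221 221
[... 871 characters left out ...]
1 221]
 [221 216 188 120  65  55  57  62  66  90 108 121 130 142 145 131  95  67  91 140 190 216 220 221]
 [186 178 153 101  60  56  56  60  61  74  98 120 133 144 146 133  91  64  60  87 139 190 214 221]
 [ 88  67  66  58  57  55  52  56  58  60  85 112 138 150 149 134  92  62  55  64  98 157 203 218]
 [ 89  62  56  59  53  55  57  58  58  62  73  93 128 146 148 128  90  59  58  58  73 112 171 211]
 [120  73  60  53  57  52  58  57  56  59  64  71  86  99  98  84  68  57  58  59  61  84 138 191]
 [150  92  60  57  58  55  53  56  60  59  57  58  57  57  55  55  57  57  56  54  56  63  91 147]
 [187 128  75  56  55  58  55  52  58  57  54  55  55  59  53  51  55  55  57  54  54  54  64 104]]
```

```bash
python3 - <<'E'
from h import *
a=cv2.imread("pics/top0.png"); b=cv2.imread("pics/side0.png")
cv2.imwrite("pics/z1.png",cv2.resize(a[183:223,145:195],None,fx=14,fy=14,interpolation=cv2.INTER_NEAREST))
cv2.imwrite("pics/z2.png",cv2.resize(b[135:185,268:308],None,fx=12,fy=12,interpolation=cv2.INTER_NEAREST))
E
```

```text
(no output)
```

View pics/z1.png

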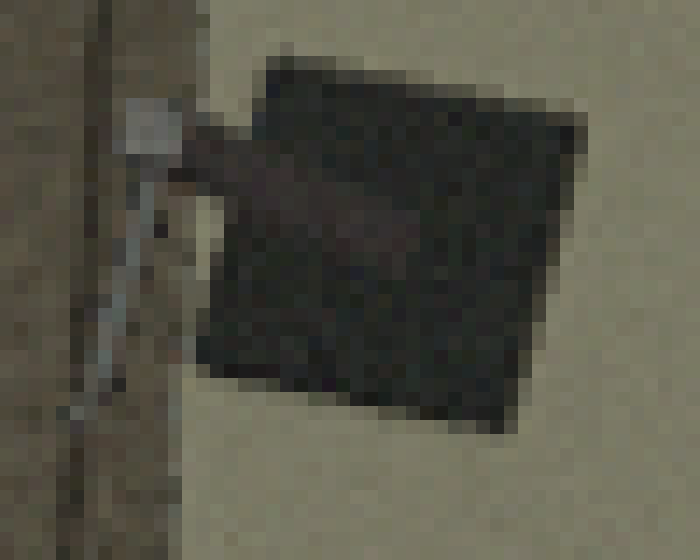

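View pics/z2.png

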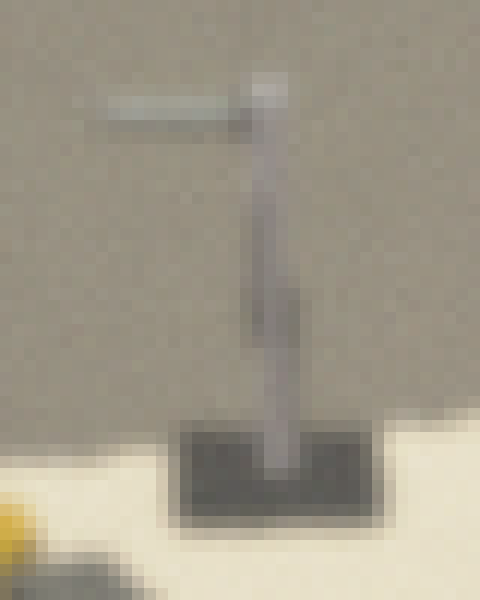

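```bash
python3 - <<'E'
from h import *
np.set_printoptions(precision=2,suppress=True)
P=lambda x,y:(x/14+144.5,y/14+182.5)
c=np.array([ray(*P(*p),10) for p in((268,58),(588,126),(514,432),(196,370))]); print("base corners",c,"ctr",c.mean(0))
for i in range(4):
    d=c[(i+1)%4]-c[i]; print(np.linalg.norm(d),np.degrees(np.arctan2(d[1],d[0])))
pt=ray(*P(154,126),160); print("post top",pt)
p1=ray(*P(147,180),152);p2=ray(*P(87,378),152);p3=ray(*P(77,413),157); print("peg",p1,p2,p3,"dir",np.degrees(np.arctan2(*(p1-p2)[[1,0]])))
for yaw in(-.2,-.24,-.28):
    d=np.array([np.cos(yaw),np.sin(yaw),0])
    org=pt-d*32; org[2]=150
    tip=org-d*32+[0,0,5]; st=org+d*25
    print(yaw,"org",org,"tip top",proj(tip),"start",proj(st),"side tip",proj(tip,"side"),"side posttop",proj(pt,"side"),"side start",proj(st,"side"))
Q=lambda x,y:(x/12+267.5,y/12+134.5)
print("side obs tip",Q(100,108),"posttop",Q(266,88),"peg at post",Q(240,112))
E
```

```text
base corners [[587.98 437.67  10.  ]
 [570.57 358.3   10.  ]
 [495.24 372.69  10.  ]
 [510.85 450.83  10.  ]] ctr [541.16 404.87  10.  ]
81.25207429975983 -102.37216506704954
76.68780776242617 169.18730505603048
79.68278952818407 78.70272155832335
78.24032678701845 -9.683378149561472
post top [542.96 406.28 160.  ]
peg [532.37 410.21 152.  ] [488.38 420.75 152.  ] [479.95 420.47 157.  ] dir -13.470731493255833
-0.2 org [511.6  412.64 150.  ] tip top [[150.74 212.  ]] start [[156.14 194.28]] side tip [[275.6 143.2]] side posttop [[290.22 141.8 ]] side start [[288.69 144.02]]
-0.24 org [511.87 413.88 150.  ] tip top [[149.94 211.82]] start [[156.05 194.26]] side tip [[275.62 143.01]] side posttop [[290.22 141.8 ]] side start [[288.69 144.  ]]
-0.28 org [512.2  415.12 150.  ] tip top [[149.15 211.61]] start [[155.97 194.24]] side tip [[275.67 142.82]] side posttop [[290.22 141.8 ]] side start [[288.7  143.98]]
side obs tip (275.8333333333333, 143.5) posttop (289.6666666666667, 141.83333333333334) peg at post (287.5, 143.83333333333334)
```

```bash
python3 - <<'E'
from h import *
a=ctrl.read_camera("top"); cv2.imwrite("pics/r6.png",a[:,:,::-1])
np.set_printoptions(linewidth=250); print(cv2.cvtColor(a,cv2.COLOR_RGB2GRAY)[216:228:2,400:434:2])
E
python3 plan.py 450,-416,190,1.516 450,-416,88,1.516
```

```text
[[115 114  76  80  82  98 105 125 123 121 125 121 119 116 116 121 121]
 [119 122  12  22  17  16  13  11   7  24  28  34  44  94 117 120 118]
 [117 120  10   6  26  28   8  17  84  46  17   6   4  43 120 120 116]
 [115 118  17  12   8  21  35  50 135 130 129 127 133 129 123 120 120]
 [121 115   9   6  22  41  46  54  46  63  67  87  59  55  89 115 119]
 [121 117  16   8  25  32  33  31  30  37  46  48  27  47 119 114 118]]
t 31.98 [398.1 -38.4 248.3] R y [0.999 0.052 0.   ] gap 0.798 F [-0.2  0.   0.4] J [-0.38 -0.03  1.84  0.    1.34 -0.43]
(450.0, -416.0, 190.0, 1.516) -> [0.0583, 0.0321, 0.3798] [-1.464, 0.0, -0.0] rows>=7.8
(450.0, -416.0, 88.0, 1.516) -> [0.1603, 0.032, 0.3798] [-1.464, 0.0, -0.0] rows>=7.8
```

```bash
python3 -m jog '[[80,[0,0.006,0.05],[-0.15,0,0]],[80,[0,0.01,0.1],[-0.33,0,0]],[80,[0,0.015,0.15],[-0.5,0,0]],[80,[0,0.02,0.2],[-0.68,0,0]],[80,[0.02,0.025,0.25],[-0.86,0,0]],[80,[0.04,0.03,0.3],[-1.04,0,0]],[80,[0.058,0.0321,0.34],[-1.22,0,0]],[80,[0.058,0.0321,0.3798],[-1.4,0,0]],[80,[0.058,0.0321,0.3798],[-1.464,0,0]],[80,[0.058,0.0321,0.3798],[-1.464,0,0]],[80,[0.058,0.0321,0.3798],[-1.464,0,0]],[80,[0.058,0.0321,0.3798],[-1.464,0,0]]]'; python3 plan.py 450,-416,88,1.516; python3 - <<'E'
from h import *
a=ctrl.read_camera("side"); cv2.imwrite("pics/s7.png",cv2.resize(a[180:320,260:400,::-1],None,fx=4,fy=4,interpolation=cv2.INTER_CUBIC))
E
```

```text
clock: 33.48
ee_pos: [449.0, -415.4, 190.4]
eef_rot: [0.043, 1.57, -0.043]
contact_force: [-0.5, 1.2, 0.5]
finger_gap: 0.801
t 33.48 [ 449.  -415.4  190.4] R y [0.055 0.999 0.   ] gap 0.801 F [-0.5  1.2  0.5] J [-0.93  0.4   1.45  0.    1.3  -2.44]
(450.0, -416.0, 88.0, 1.516) -> [0.1024, -0.0006, 0.0011] [0.0, 0.0, -0.0] rows>=1.6
```

View pics/s7.png

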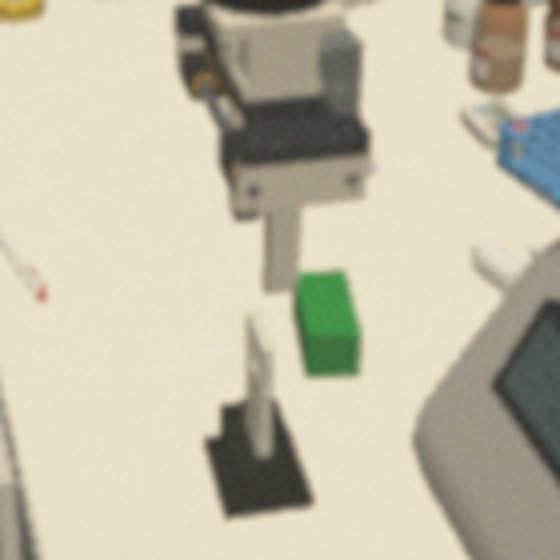

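```bash
python3 - <<'E'
from h import *
np.set_printoptions(precision=1,suppress=True)
print((proj([[449,-415.4-46,173.4],[449,-415.4-46,70],[450,-416-22,118],[450,-416-22,36]],"side")-[260,180]+.5)*4)
E
```

```text
[[283.5 294.9]
 [280.2 434.6]
 [271.6 348.2]
 [269.5 452.8]]
```

```bash
python3 -m jog '[[80,[0.05,-0.0003,0.0003],[0,0,0]],[80,[0.085,-0.0003,0.0003],[0,0,0]],[80,[0.1024,-0.0003,0.0003],[0,0,0]],[80,[0.1024,-0.0003,0.0003],[0,0,0]],[60,[0.1024,-0.0003,0.0003],[0,0,0]],[30,[0.1024,-0.0003,0.0003],[0,0,0]],[30,[0.1024,-0.0003,0.0003],[0,0,0]],[30,[0.1024,-0.0003,0.0003],[0,0,0]],[30,[0.1024,-0.0003,0.0003],[0,0,0]]]'; python3 plan.py 450,-416,190,1.516; python3 - <<'E'
from h import *
a=ctrl.read_camera("side"); cv2.imwrite("pics/s8.png",cv2.resize(a[180:320,260:400,::-1],None,fx=4,fy=4,interpolation=cv2.INTER_CUBIC))
E
```

```text
clock: 34.65
ee_pos: [449.2, -416.5, 88.7]
eef_rot: [0.042, 1.57, -0.044]
contact_force: [0.1, 0.5, 4.3]
finger_gap: 0.47
t 34.65 [ 449.2 -416.5   88.7] R y [ 0.055  0.998 -0.001] gap 0.470 F [0.1 0.5 4.3] J [-0.93  0.5   1.56  0.    1.08 -2.45]
(450.0, -416.0, 190.0, 1.516) -> [-0.1013, 0.0004, 0.0009] [-0.0, 0.001, 0.001] rows>=1.6
```

View pics/s8.png

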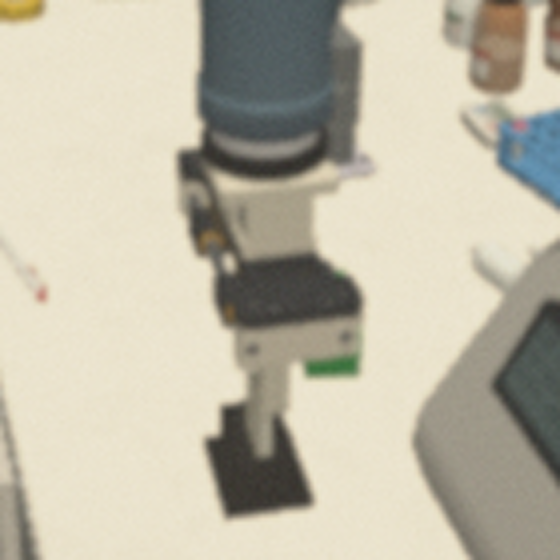

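```bash
python3 -m jog '[[30,[-0.01,0,0],[0,0,0]],[30,[-0.03,0,0],[0,0,0]],[30,[-0.06,0,0],[0,0,0]],[30,[-0.1,0,0],[0,0,0]],[30,[-0.14,0,0],[0,0,0]],[30,[-0.14,0,0],[0,0,0]],[30,[-0.14,0,0],[0,0,0]]]'; python3 plan.py 450,-416,230,1.516; python3 - <<'E'
from h import *
a=ctrl.read_camera("side"); cv2.imwrite("pics/s9.png",cv2.resize(a[160:300,260:400,::-1],None,fx=4,fy=4,interpolation=cv2.INTER_CUBIC))
E
```

```text
clock: 35.58
ee_pos: [448.5, -415.6, 227.1]
eef_rot: [0.044, 1.571, -0.042]
contact_force: [-1.0, -0.0, -0.9]
finger_gap: 0.472
t 35.58 [ 448.5 -415.6  227.1] R y [0.055 0.998 0.001] gap 0.472 F [-1.  -0.  -0.9] J [-0.93  0.38  1.39  0.    1.38 -2.45]
(450.0, -416.0, 230.0, 1.516) -> [-0.0029, -0.0003, 0.0015] [-0.0, -0.001, -0.001] rows>=0.1
```

View pics/s9.png

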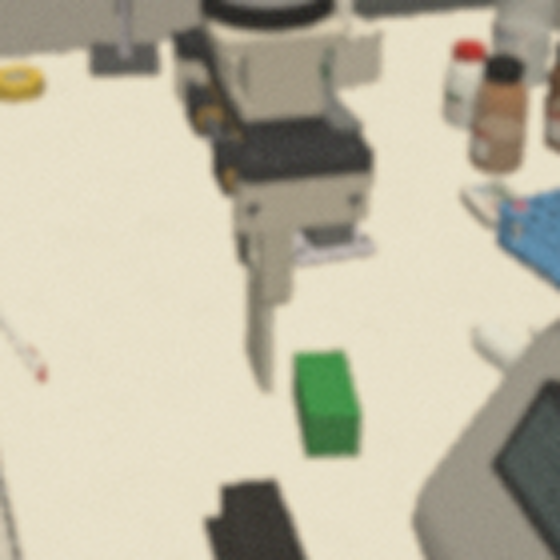

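```bash
python3 plan.py 438.2,428.1,200,1.366
```

```text
t 35.62 [ 448.3 -415.3  226.4] R y [0.055 0.998 0.002] gap 0.472 F [-0.9  0.5 -1.9] J [-0.93  0.38  1.39 -0.    1.38 -2.45]
(438.2, 428.1, 200.0, 1.366) -> [0.0284, 0.8416, -0.0562] [0.15, -0.002, -0.002] rows>=13.5
```

```bash
python3 -m jog '[[30,[0,0.05,-0.003],[0,0,0]],[30,[0,0.105,-0.007],[0,0,0]],[30,[0,0.16,-0.011],[0,0,0]],[30,[0,0.215,-0.014],[0.02,0,0]],[30,[0,0.27,-0.018],[0.04,0,0]],[30,[0,0.325,-0.022],[0.06,0,0]],[30,[0,0.38,-0.025],[0.08,0,0]],[30,[0,0.435,-0.029],[0.1,0,0]],[30,[0,0.49,-0.033],[0.12,0,0]],[30,[0,0.545,-0.036],[0.14,0,0]],[30,[0,0.6,-0.04],[0.15,0,0]],[30,[0,0.655,-0.044],[0.15,0,0]],[30,[0,0.71,-0.047],[0.15,0,0]],[30,[0.01,0.765,-0.051],[0.15,0,0]],[30,[0.02,0.81,-0.054],[0.15,0,0]],[30,[0.0284,0.8416,-0.0562],[0.15,0,0]],[30,[0.0284,0.8416,-0.0562],[0.15,0,0]],[30,[0.0284,0.8416,-0.0562],[0.15,0,0]],[30,[0.0284,0.8416,-0.0562],[0.15,0,0]]]'; python3 plan.py 438.2,428.1,146.2,1.366; python3 - <<'E'
from h import *
a=ctrl.read_camera("side"); cv2.imwrite("pics/s10.png",cv2.resize(a[90:230,220:360,::-1],None,fx=5,fy=5,interpolation=cv2.INTER_CUBIC))
a=ctrl.read_camera("top"); cv2.imwrite("pics/t10.png",cv2.resize(a[140:280,110:270,::-1],None,fx=4,fy=4,interpolation=cv2.INTER_CUBIC))
E
```

```text
clock: 38.0
ee_pos: [439.1, 426.2, 199.5]
eef_rot: [0.161, 1.565, -0.162]
contact_force: [0.2, -0.4, -0.6]
finger_gap: 0.471
t 38.00 [439.1 426.2 199.5] R y [ 0.205  0.979 -0.001] gap 0.471 F [ 0.2 -0.4 -0.6] J [ 0.59  0.39  1.43 -0.    1.32 -0.78]
(438.2, 428.1, 146.2, 1.366) -> [0.0533, 0.0017, -0.0012] [-0.001, -0.0, 0.001] rows>=0.9
```

View pics/s10.png

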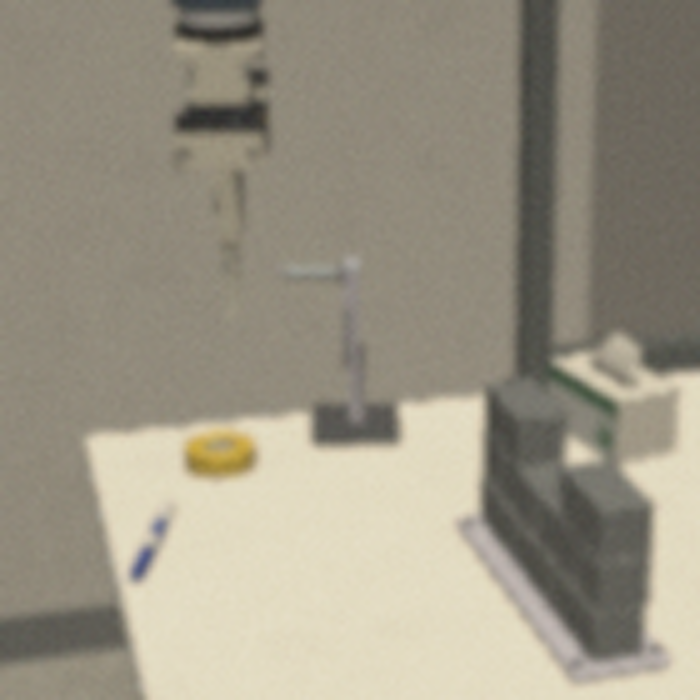

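View pics/t10.png

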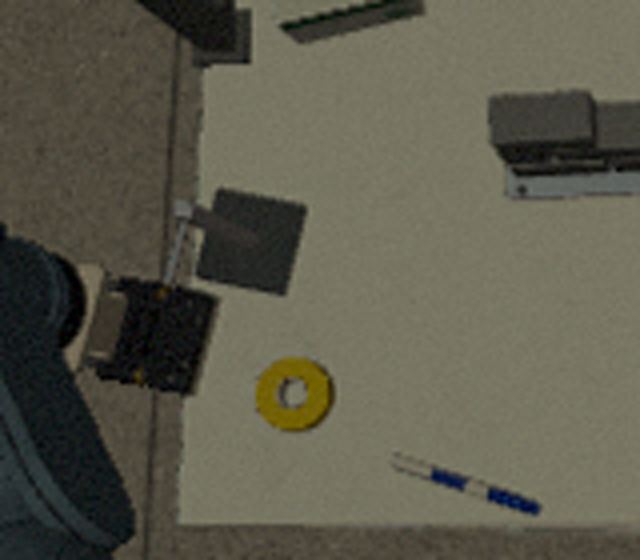

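```bash
python3 -m jog '[[30,[0.03,0.0014,-0.0008],[0,0,0]],[30,[0.0533,0.0014,-0.0008],[0,0,0]],[30,[0.0533,0.0014,-0.0008],[0,0,0]],[30,[0.0533,0.0014,-0.0008],[0,0,0]],[30,[0.0533,0.0014,-0.0008],[0,0,0]]]'; python3 plan.py 482.2,418.9,146.2,1.366 509.6,413.2,146.2,1.366; python3 - <<'E'
from h import *
a=ctrl.read_camera("side"); cv2.imwrite("pics/s11.png",cv2.resize(a[110:180,240:310,::-1],None,fx=8,fy=8,interpolation=cv2.INTER_CUBIC))
o=ctrl.observe(); p=o["ee_pos"]; np.set_printoptions(precision=1,suppress=True)
y=np.array([.204,.979,0])
for dz in(7.3+12,7.3-12,29.3,-82.7): print(dz,(proj([p+[0,0,dz]-22*y,p+[0,0,dz]-12*y,p+[0,0,dz]+12*y,p+[0,0,dz]+22*y],"side")-[240,110]+.5).tolist())
E
```

```text
clock: 38.72
ee_pos: [439.2, 429.2, 147.8]
eef_rot: [0.162, 1.563, -0.16]
contact_force: [0.7, 0.5, -1.4]
finger_gap: 0.468
t 38.73 [439.2 429.2 147.8] R y [0.204 0.979 0.002] gap 0.468 F [ 0.7  0.5 -1.4] J [ 0.59  0.44  1.5   0.    1.2  -0.77]
(482.2, 418.9, 146.2, 1.366) -> [0.0016, -0.0013, 0.0442] [-0.0, 0.002, -0.002] rows>=0.7
(509.6, 413.2, 146.2, 1.366) -> [0.0017, -0.0013, 0.0722] [-0.0, 0.002, -0.002] rows>=1.2
19.3 [[25.957831712905772, 32.73823710499141], [26.071258850704567, 32.00922187719817], [26.338474146702538, 30.291784378005048], [26.447775868867893, 29.58928388800848]]
-4.7 [[26.282571425527692, 38.05742012415101], [26.39347597657502, 37.3042716850849], [26.654780604408927, 35.52976224687541], [26.76167762650948, 34.80382877908173]]
29.3 [[25.82123081689491, 30.50073692185589], [25.935726127716237, 29.78198917849207], [26.205443912635587, 28.088827704321318], [26.315763609818646, 27.396292500651214]]
-82.7 [[27.308649629192075, 54.86441213998529], [27.41173873990607, 54.03755994463501], [27.654723632390017, 52.088638371872605], [27.754164459008393, 51.291048158634965]]
```

View pics/s11.png

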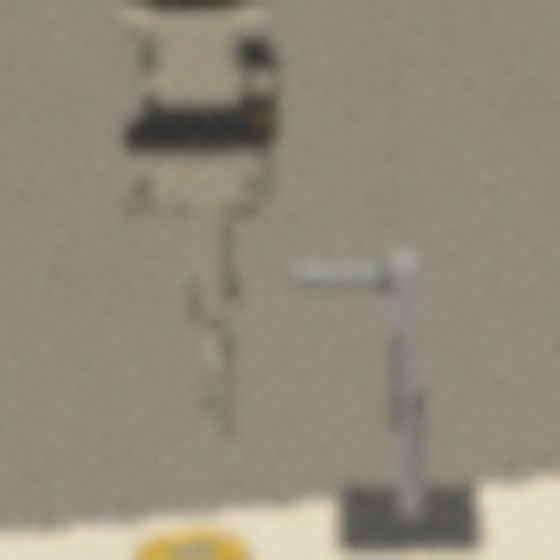

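```bash
python3 -m jog '[[30,[0.0012,-0.0009,0.015],[0,0,0]],[30,[0.0014,-0.001,0.027],[0,0,0]],[30,[0.0014,-0.001,0.035],[0,0,0]],[30,[0.0014,-0.001,0.042],[0,0,0]],[30,[0.0014,-0.001,0.048],[0,0,0]],[30,[0.0014,-0.001,0.048],[0,0,0]],[30,[0.0014,-0.001,0.048],[0,0,0]]]'; python3 plan.py 509.6,413.2,146.2,1.366;  python3 - <<'E'
from h import *
a=ctrl.read_camera("side"); cv2.imwrite("pics/s12.png",cv2.resize(a[110:180,240:310,::-1],None,fx=8,fy=8,interpolation=cv2.INTER_CUBIC))
E
```

```text
clock: 39.65
ee_pos: [484.9, 418.1, 144.8]
eef_rot: [0.161, 1.565, -0.161]
contact_force: [1.0, 0.7, -0.4]
finger_gap: 0.475
t 39.65 [484.9 418.1 144.8] R y [ 0.203  0.979 -0.   ] gap 0.475 F [ 1.   0.7 -0.4] J [ 0.54  0.49  1.43  0.    1.23 -0.83]
(509.6, 413.2, 146.2, 1.366) -> [-0.0014, 0.0002, 0.0252] [0.0, -0.0, 0.0] rows>=0.4
```

View pics/s12.png

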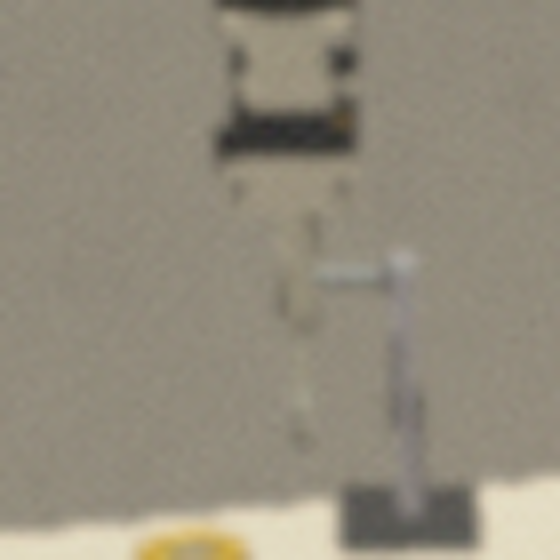

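```bash
python3 -m jog '[[30,[-0.0008,0.0001,0.008],[0,0,0]],[30,[-0.0008,0.0001,0.016],[0,0,0]],[30,[-0.0008,0.0001,0.0245],[0,0,0]],[30,[-0.0008,0.0001,0.0245],[0,0,0]],[30,[-0.0008,0.0001,0.0245],[0,0,0]],[30,[-0.0008,0.0001,0.0245],[0,0,0]]]'; python3 plan.py 509.6,413.2,135.2,1.366
```

```text
clock: 40.45
ee_pos: [508.9, 413.2, 145.6]
eef_rot: [0.161, 1.565, -0.161]
contact_force: [-1.1, -0.2, -1.6]
finger_gap: 0.47
t 40.45 [508.9 413.2 145.6] R y [ 0.203  0.979 -0.   ] gap 0.470 F [-1.1 -0.2 -1.6] J [ 0.51  0.51  1.38  0.    1.25 -0.85]
(509.6, 413.2, 135.2, 1.366) -> [0.0104, 0.0001, 0.0007] [0.0, -0.0, 0.0] rows>=0.2
```

```bash
python3 -m jog '[[30,[0.004,0,0],[0,0,0]],[30,[0.007,0,0],[0,0,0]],[30,[0.009,0,0],[0,0,0]],[30,[0.0102,0,0],[0,0,0]],[30,[0.0102,0,0],[0,0,0]],[30,[0.0102,0,0],[0,0,0]]]'; python3 - <<'E'
from h import *
a=ctrl.read_camera("side"); cv2.imwrite("pics/s13.png",cv2.resize(a[110:180,240:310,::-1],None,fx=8,fy=8,interpolation=cv2.INTER_CUBIC))
E
```

```text
clock: 41.2
ee_pos: [509.2, 413.2, 135.5]
eef_rot: [0.161, 1.565, -0.161]
contact_force: [-0.0, 0.0, 0.0]
finger_gap: 0.473
```

View pics/s13.png

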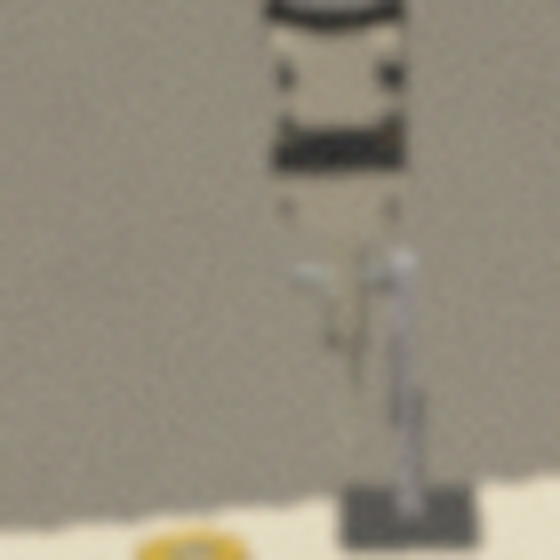

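```bash
python3 -m jog '[[30,[0.0005,0,0],[0,0,0]],[30,[0.001,0,0],[0,0,0]],[30,[0.001,0,0],[0,0,0]],[30,[0.001,0,0],[0,0,0]]]'
```

```text
clock: 41.75
ee_pos: [509.2, 413.2, 134.6]
eef_rot: [0.161, 1.565, -0.161]
contact_force: [0.0, -0.3, 1.4]
finger_gap: 0.467
```

```bash
python3 -m jog '[[52,[0,0,0],[0,0,0]],[60,[0,0,0],[0,0,0]],[75,[0,0,0],[0,0,0]],[80,[0,0,0],[0,0,0]],[80,[0,0,0],[0,0,0]],[80,[0,0,0],[0,0,0]]]'; python3 - <<'E'
from h import *
a=ctrl.read_camera("side"); cv2.imwrite("pics/s14.png",cv2.resize(a[110:180,240:310,::-1],None,fx=8,fy=8,interpolation=cv2.INTER_CUBIC))
E
```

```text
clock: 42.5
ee_pos: [509.2, 413.2, 134.5]
eef_rot: [0.161, 1.565, -0.161]
contact_force: [0.0, -0.4, -0.0]
finger_gap: 0.8
```

View pics/s14.png

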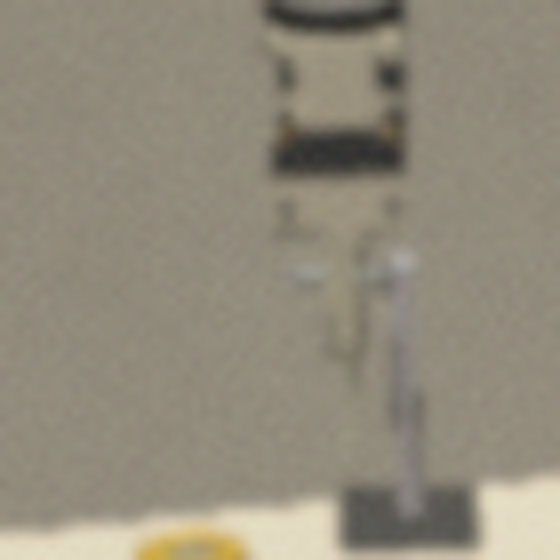

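The tag still hangs behind the near finger. I'll retreat straight up, then back toward the robot.

```bash
python3 -m jog '[[80,[-0.02,0,0],[0,0,0]],[80,[-0.05,0,0],[0,0,0]],[80,[-0.09,0,0],[0,0,0]],[80,[-0.14,0,0],[0,0,0]],[80,[-0.18,0,0],[0,0,0]],[80,[-0.18,-0.05,-0.04],[0,0,0]],[80,[-0.18,-0.1,-0.09],[0,0,0]],[80,[-0.18,-0.15,-0.13],[0,0,0]],[80,[-0.18,-0.2,-0.15],[0,0,0]],[80,[-0.18,-0.25,-0.15],[0,0,0]],[80,[-0.18,-0.3,-0.15],[0,0,0]],[80,[-0.18,-0.35,-0.15],[0,0,0]],[80,[-0.18,-0.4,-0.15],[0,0,0]],[80,[-0.18,-0.4,-0.15],[0,0,0]],[80,[-0.18,-0.4,-0.15],[0,0,0]]]'; python3 - <<'E'
from h import *
a=ctrl.read_camera("side"); cv2.imwrite("pics/s15.png",cv2.resize(a[110:190,250:350,::-1],None,fx=8,fy=8,interpolation=cv2.INTER_CUBIC))
a=ctrl.read_camera("top"); cv2.imwrite("pics/raw15.png",a[:,:,::-1]); cv2.imwrite("pics/t15.png",cv2.resize(a[150:250,140:320,::-1],None,fx=4,fy=4,interpolation=cv2.INTER_CUBIC))
for c in("side","top"):
    print(c,[(t["p"],t["box"]) for t in ctrl.boxes_of("tag",c)][:3])
E
```

```text
clock: 44.42
ee_pos: [281.1, 52.2, 314.7]
eef_rot: [0.163, 1.564, -0.162]
contact_force: [-0.1, -0.0, 0.3]
finger_gap: 0.807
side [(0.6, [259.2, 176.3, 10.7, 11.8]), (0.51, [282.9, 147.3, 2.0, 10.4])]
top []
```

View pics/s15.png

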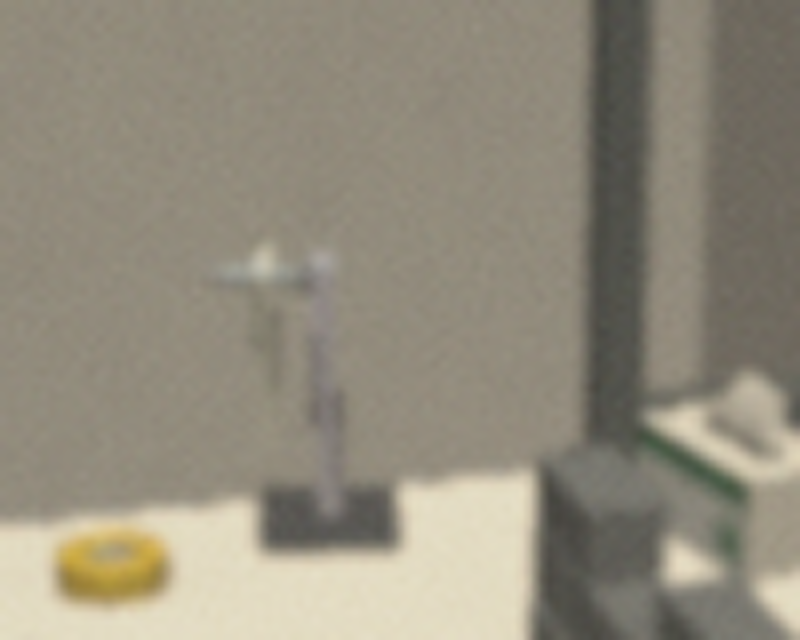

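View pics/t15.png

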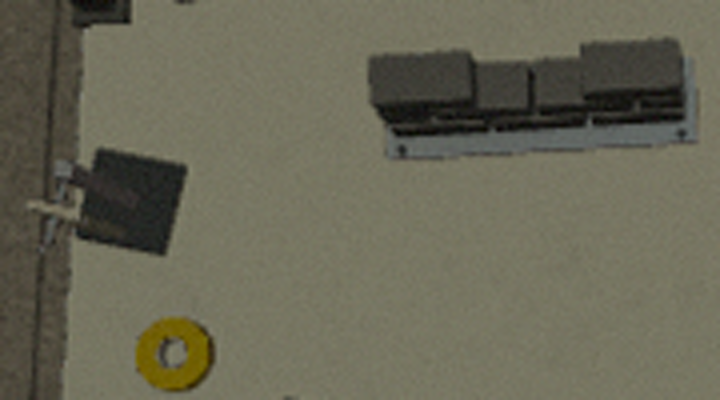

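```bash
python3 - <<'E'
from h import *
d=np.array([.979,-.2036]);org=np.array([511.6,412.8])
a=ctrl.read_camera("side");b=ctrl.read_camera("top")
for px in(-2,):
    c=org+d*px
    bx=box(c[0],c[1],-.205,52,(8,44,112)); 
    A=cv2.resize(a[130:180,260:310,::-1],None,fx=10,fy=10,interpolation=cv2.INTER_CUBIC)
    B=cv2.resize(b[180:230,140:190,::-1],None,fx=10,fy=10,interpolation=cv2.INTER_CUBIC)
    A0,B0=A.copy(),B.copy()
    for im,n,o in((A,"side",(260,130)),(B,"top",(140,180))):
        q=((proj(bx,n)-o+.5)*10).astype(int)
        for i,j in((0,1),(2,3),(4,5),(6,7),(0,2),(2,6),(6,4),(4,0),(1,3),(3,7),(7,5),(5,1)): cv2.line(im,tuple(map(int,q[i])),tuple(map(int,q[j])),(0,0,255),1)
    cv2.imwrite("pics/ov.png",np.clip(np.hstack([A,B])[:, :].astype(float)*1.2,0,255).astype(np.uint8)[:, :800] if 0 else cv2.resize(np.vstack([np.hstack([A0,B0]),np.hstack([A,B])]),(600,600)))
E
```

```text
(no output)
```

View pics/ov.png

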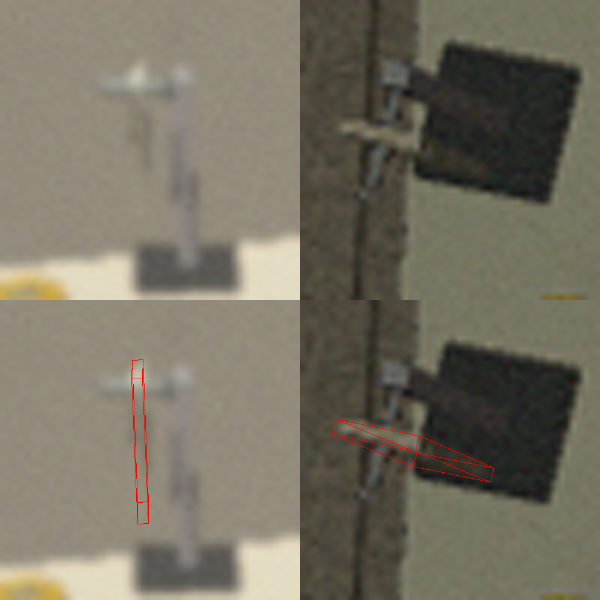

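The overlay of the expected hanging pose matches both views. I'll do one last numeric check of the wall and tape.

```bash
python3 - <<'E'
from h import *
np.set_printoptions(precision=3,suppress=True)
a=cv2.imread("pics/raw15.png"); g=cv2.cvtColor(a,cv2.COLOR_BGR2GRAY).astype(float)
B=(40,80,40);H=(40,38,40)
bot=wallboxes((622.2,57,.052),[(-84,8,B),(0,8,B),(84,8,B)])
u0,v0,u1,v1=226,150,322,194; mm=(g<84)[v0:v1,u0:u1].astype(np.float32)
N=[(-105,48,H),(-42,48,B),(42,48,B),(105,48,H),(-84,88,B),(84,88,B)]
def cost(q):
    img=np.zeros((mm.shape[0]*S,mm.shape[1]*S),np.uint8); bs=list(bot); c,s=np.cos(.052),np.sin(.052)
    for i,(o,z,L) in enumerate(N):
        dx,dy,w=q[3*i:3*i+3]; bs.append(box(622.2-s*o+dx,57+c*o+dy,.052+w/50,z,L))
    for b in bs: cv2.fillPoly(img,[cv2.convexHull(((proj(b)-[u0,v0]+.5)*S*16).astype(np.int32))],1,shift=4)
    r=cv2.resize(img.astype(np.float32),mm.shape[::-1],interpolation=cv2.INTER_AREA); return ((r-mm)**2).sum()
k=minimize(cost,np.zeros(18),method="Powell",options=dict(maxiter=5,xtol=.05,ftol=1e-4),bounds=[(-8,8)]*18)
print(k.x.reshape(6,3)/[1,1,50],cost(np.zeros(18)),k.fun,mm.sum())
for f in("top0","raw15"):
    i=cv2.imread(f"pics/{f}.png").astype(int); m=(i[:,:,2]-i[:,:,0]>60)&(i[:,:,1]>60); m[:,220:]=0; m[:215]=0; v,u=np.nonzero(m); print("tape",u.mean(),v.mean(),m.sum())
print(ctrl.observe()["contact_force"],ctrl.observe()["clock"])
E
```

```text
[[-2.717 -1.824  0.036]
 [-0.612 -0.375 -0.07 ]
 [ 0.55  -2.533  0.013]
 [-0.614 -0.622  0.003]
 [ 1.696  1.098  0.006]
 [ 1.839 -0.772  0.005]] 109.33057 90.03223 1597.0
tape 182.65714285714284 237.9857142857143 210
tape 182.70334928229664 237.98564593301435 209
[ 0.154  0.441 -0.23 ] 44.725
```

All brick offsets are within about 3 mm (the partly hidden second course is less certain), and the tape hasn't moved. Handing in.

```bash
python3 -c "
from workcell import ctrl
print(ctrl.hand_in())"
```

```text
the job is handed in; nothing more can be done
None
```

I built the wall, hung the tag on the peg and handed the job in at about 45 s of the 208 s allowed. `hand_in()` reports no verdict.

- **Wall:** There were four long bricks. Two went in the middle of the second course, with a half brick at each end. The other two form the top course over the outer joints (top_a and top_c).
- **Tag:** I took it out of its holder by its edges, threaded its eye over the free end of the peg, lowered it and let go.
- **Second course check:** With all four bricks visible, a fit to the top picture put every centre within about 2.5 mm of its place and 0.07 rad of the wall's line.
- **Final wall check:** A fit to the last top picture put the two top bricks within about 2 mm and 0.01 rad. The second course came out within about 3.3 mm and 0.07 rad, less certain because the top bricks partly hide it.
- **Tag check:** In both cameras the tag hangs upright near the middle of the peg, matching the expected hanging outline to a few mm. I judged this by eye.
- **Tape and robot:** The tape's pixel centroid moved by less than 0.1 px, and the contact force was near zero with the arm parked clear.

Two readings disagreed:
- The side camera put parts 2 to 4 mm lower in x than the top camera. I used the top camera, which the grasps agreed with to about 1 mm.
- At the end, the tag detector's best hit in the side view was the tape. Its second hit was the tag, and it found nothing in the top view.

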